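Swing the next objective into place and set the filter on a metallurgical microscope

TASK

Set the microscope up for the specimen on its stage: turn the lens turret by its rubber-lobed ring, never by the objectives, anticlockwise as seen from above until the objective with the yellow band clicks home straight above the specimen, and do not run past that click. Also push the green-ended filter slider fully home into the lamp arm. Leave the specimen and everything else on the bench undisturbed.

Things in the scene. Friction and masses are not known exactly. Their poses are not given: they have to be found in the camera images.
- microscope: White upright metallurgical microscope, fixed. Origin on the bench below the optical axis; +x to its rear (column, lamp), +z up, +y to the side that faces the robot. Base x -80..190, y +-90 mm, 50 high. Column x 115..185, y +-41. Lamp arm x -45..230, y +-30, z 232..282 mm; above its front the prism house x -50..60, y +-35, z 282..332. Grey stage, top z 125, x +-70, y +-75.
- nosepiece: Lens turret: steel drum 70 mm across, 24 tall, under the front of the lamp arm, turning in both senses about its z axis, which leans 15 deg to the front (and z up). Origin on that axis at mid-height of its five rubber lobes. Lobes: black ribs along z, 12 mm wide, 22 tall (z +-11), reaching from radius 35 to 46 mm, at 0, 72, 144, 216, 288 deg from its x axis. Yellow objective at 180 deg.
- nosepiece_ring (a point): The same point as the turret's origin, in the turret's turning frame. Five clicks 72 deg apart: a sprung ball drops into a gap. Between clicks only a light drag (1 to 4 N at a lobe); within about 6 deg of a click the ball pulls the turret in; leaving a click takes 6 to 12 N at a lobe. It may start in a click or stopped between two; yellow is then 25 to 75 deg short of its click.
- objectives: The five lens barrels screwed into the turret, 25 mm thick, 26 to 42 mm long, splayed 15 deg outward from the turret's axis, hanging below the drum; a coloured band each: red (shortest), yellow, green, blue, white. Origin and axes as the turret's. Not to be pushed.
- yellow_front (a point): Centre of the front lens of the yellow-banded objective, 34 mm below the drum. It starts on the robot's side of the optical axis and comes to the front as the turret turns anticlockwise from above.
- view_point (a point): Fixed point of the microscope on the optical axis, 155 mm above the bench: where yellow_front stands when the yellow objective is clicked in.
- slider_end (a point): Centre of the outer face of the filter slider's green end (28 wide, 24 mm tall), on the lamp arm's side that faces the robot, 257 mm above the bench, 185 mm behind the optical axis. It slides straight in, along the microscope's -y; drag about 3 N.
- slider_body (a joint): Travel of the filter slider in m: 0 fully out, 0.03 fully home against its stop.
- specimen: Black resin puck with polished steel face, 30 mm across, 18 tall, lying loose on the stage under the optical axis. Origin under its centre.
- canister: Clear objective canister with blue cap, 38 mm across, 69 tall, near the microscope's front foot. Origin under its centre.
- marker: Black marker pen, 123 mm long, 17 thick, lying along its x axis on the bench between the microscope and the robot. Origin under its middle.
- flask: Glass conical flask, 104 mm across the foot, 167 tall. Origin under its centre.
- cylinder: White-footed plastic measuring cylinder, foot 72 mm across, 210 tall. Origin under its centre.
- beaker: Glass beaker, 72 mm across, 95 tall. Origin under its centre.
- puck_a: Spare specimen puck, 30 mm across, 18 tall, in the white tray.
- puck_b: Second spare specimen puck, 30 mm across, 18 tall, in the white tray.

How it is judged:
At the end, for the whole second after the job is handed in: The yellow objective's front lens stands within 2 mm (seen from above) of its place on the optical axis with the turret at rest, the filter slider is at least 27 mm of its 30 mm in, the specimen is within 4 mm of where it lay and the other bench things within 20 mm (horizontal distance between yellow_front and view_point below 0.002 m and angular speed of nosepiece below 0.05 rad/s and value of joint slider_body above 0.027 m and distance of specimen from where it was at the start of the episode below 0.004 m and distance of each of canister, marker, flask, cylinder, beaker, puck_a, puck_b from where it was at the start of the episode below 0.02 m); the robot touches nothing.
It fails at once if the fingers push on the objectives (more than 3 N) (contact force between any of the fingers, the arm and objectives above 3 N).
It fails at once if the yellow objective runs more than 10 mm past its place (y of yellow_front in the frame of microscope below -0.01 m).
It fails at once if the specimen on the stage is shifted by more than 4 mm (distance of specimen from where it was at the start of the episode above 0.004 m).
It fails at once if another thing on the bench is shifted by more than 20 mm or tipped over (distance of any of canister, marker, flask, cylinder, beaker, puck_a, puck_b from where it was at the start of the episode above 0.02 m or angle between any of canister, flask, cylinder, beaker, puck_a, puck_b's own z axis and vertical above 0.5 rad).
It also fails if it takes over 64 s, if anything falls off the work surface, if the arm or the gripper's body presses on something with over 40 N, if the wrist force passes 120 N, or if a joint passes its speed limit or range.

ROBOT

A 6-joint arm with a two-finger parallel gripper is mounted at the origin on the work surface. World frame = base frame: x ahead of the robot, y to its left, z up, the work surface at z = 0. Lengths are in m, angles in rad, forces in N, time in s.
With the tool pointing down it reaches from about 0.375 to 0.9 m from the base axis. Payload 3.1 kg.
Tool frame: the origin (TCP) lies midway between the tips of the shut fingers; the grasp point (between the pads) lies 19 mm behind it; z points along the fingers, y is the line along which they close (so a half turn about z gives the same grasp; the last joint's range is limited). The gripper opens to 87 mm and grips with 3 to 60 N. Pads are 19 mm wide; open, the fingers measure 117 mm over their backs; the gripper's body (75 mm by 190 mm) begins 51 mm behind the grasp point.
Start: joints at [1.111, 0.527, 1.433, -0, 1.181, -0.178], TCP at [0.173, 0.601, 0.223] pointing down, gripper open.
Joint ranges: [-3.08, 3.08], [-0.75, 2.2], [0.22, 2.44], [-1.43, 4.57], [0, 2.65], [-2.85, 2.85]. Speed limits (rad/s): [2.79, 2.79, 3.14, 3.14, 3.14, 3.14].

INTERFACE

Orientations are given as a unit quaternion [x, y, z, w].
In Python, from rig import robot gives the robot as it stands.
- The arm moves only by the shell command python3 -m jog 'ROWS' [FORCE]. ROWS is a JSON object of lists of equal length, an entry for each row: "dp": the shift along the tool's x, y, z in mm, a list of three; "delta_rot": the turn, a rotation vector about the tool's x, y, z in rad, a list of three; "gripper": the opening, from -1 (shut) to 1 (fully open). A call has 1 to 12 rows; each row is the pose to reach, as a shift and turn from the pose commanded when the call began, along the tool's axes at that moment; what a row does not reach only later rows make up. A row lasts 1/10 s, in which the tool goes at most 50 mm and 8.59 degrees, less where a joint would pass 70% of its speed; a pose out of reach is approached as far as the arm can. A call with a gripper value outside its range is refused whole. The fingers move at their own pace and stop on an object; FORCE is the grip in N (left out, the last holds). Time passes only in rows, so rows that repeat a pose let the fingers close. It gives the time, the measured TCP pose, the force, the opening and the grip force at its end, in the units of the state.
- robot.get_obs(): the state, without advancing time (a new reading comes with each control period).
- robot.camera(name): name is "scene" or "top" or "wrist"; returns the picture (420x560x3 uint8, red, green, blue); there is no depth.
- robot.camera_model(name): a dict with "fx", "fy", "cx", "cy" (pixels), "xyz" and "orientation" of the camera in the world; the wrist camera has in their place "T_tool_cam" (4x4, takes a point from camera to tool coordinates, whose origin is the TCP and whose axes are the flange's). Camera axes: x right, y down, z forward; pixel columns grow to the right and rows downward; lengths in m; the calibration is good to about 2 mm. A picture is of the moment at which its call begins: read the wrist's pose just before it. camera_model takes no time and is no camera call.
- robot.hand_in(): hands the job in; it is judged then, once.
Trained networks look in the newest picture that a camera, given by its name, has taken for a name from the list of things; names that differ only in an ending like _2 or _b are one class to them, and where a whole thing is asked for, a point or a joint stands for the part that bears it (a point fixed in the world has none). Each returns a list of dicts, best first, with "score" (0 to 1); they miss things now and then, are a little off and sometimes report something else, mostly with a low value. They report only what shows in the picture. A call takes as long as a camera call.
- robot.search_frame(name, camera): "rect" ([left, top, right, bottom] in pixels, round what is visible of it).
The state is a dict: "time": time; "q": joint angles; "joint_velocities": joint speeds; "joint_torque": joint torques, N m; "position": TCP position; "tool_rot": TCP orientation; "ft_force": force on the tool from outside, world axes, zero at the start; "moment": the same for the moment, N m; "grip_width": finger opening in m; "grip_force": force on a finger pad.
Only numpy, scipy, OpenCV 4.12 (cv2) and the standard library are available. Lean on these libraries where they do the work, as an engineer would, in place of code of your own. Each camera call takes 0.05 s, during which the arm holds its last target. There are 200 camera calls.

## Working session

There is one attempt and no reset: what is moved stays moved. The work goes in short steps, Python scripts to look and compute and a shell command to move; the robot and the scene stay as the last step left them, time stands still between calls to the robot, and variables do not carry over. Pictures are saved under pics/ and viewed, at most 10 in all, crops included, and the job is handed in when it is done.

```bash
mkdir -p pics; cat > h.py <<'E'
import numpy as np, cv2
from rig import robot
from scipy.spatial.transform import Rotation as R
def snap(cam,fn):
    im=robot.camera(cam); cv2.imwrite('pics/'+fn,im[:,:,::-1]); return im
E
python3 - <<'E'
from h import *
for c in ['scene','top']:
    snap(c,c+'0.png'); m=robot.camera_model(c); print(c,m)
    for n in ['microscope','nosepiece','nosepiece_ring','objectives','yellow_front','slider_end','specimen','canister','marker','flask','cylinder','beaker','puck_a']:
        r=robot.search_frame(n,c); print(n,[(np.round(d['rect']).tolist(),round(d['score'],2)) for d in r[:2]])
o=robot.get_obs(); print(o['time'],o['position'],o['tool_rot'],o['ft_force']); print(robot.camera_model('wrist'))
E
```

```text
scene {'fx': 398.8377262693323, 'fy': 398.8377262693323, 'cx': 278.8632582210488, 'cy': 208.0885550109425, 'xyz': array([0.93975018, 0.59552386, 0.75304502]), 'orientation': array([ 0.29316312,  0.85456878, -0.40913156, -0.12798028])}
microscope [([148.0, 100.0, 316.0, 323.0], 0.78)]
nosepiece [([196.0, 197.0, 229.0, 232.0], 0.59), ([150.0, 100.0, 316.0, 322.0], 0.55)]
nosepiece_ring [([198.0, 198.0, 228.0, 227.0], 0.79)]
objectives [([204.0, 213.0, 231.0, 229.0], 0.59)]
yellow_front [([199.0, 209.0, 229.0, 228.0], 0.82), ([179.0, 135.0, 201.0, 202.0], 0.29)]
slider_end []
specimen []
canister []
marker []
flask [([232.0, 129.0, 253.0, 183.0], 0.66)]
cylinder [([180.0, 131.0, 203.0, 199.0], 0.87)]
beaker [([266.0, 162.0, 291.0, 202.0], 0.88)]
puck_a [([383.0, 328.0, 397.0, 347.0], 0.77), ([412.0, 317.0, 426.0, 335.0], 0.45)]
top {'fx': 392.04772841155057, 'fy': 392.04772841155057, 'cx': 280.2535679582544, 'cy': 213.6484199404298, 'xyz': array([ 0.42477986, -0.01055041,  1.11953354]), 'orientation': array([-0.69973152,  0.71280175, -0.03659315,  0.03082879])}
microscope []
nosepiece [
[... 543 characters left out ...]
368.0, 293.0], 0.69)]
puck_a [([253.0, 219.0, 297.0, 235.0], 0.55), ([142.0, 254.0, 154.0, 265.0], 0.53)]
1.4 [0.17317975 0.60051664 0.22257355] [1.39949656e-01 9.90158620e-01 1.03146419e-05 1.10711157e-05] [0.04858376 0.15266523 0.40753873]
{'fx': 290.1376945183216, 'fy': 290.1376945183216, 'cx': 277.81606635866365, 'cy': 212.25729998241397, 'T_tool_cam': array([[-1.07848199e-04, -9.63730892e-01, -2.66875918e-01,
         7.28999488e-02],
       [ 9.99999819e-01,  5.39188847e-05, -5.98823137e-04,
        -2.23372771e-04],
       [ 5.91494008e-04, -2.66875935e-01,  9.63730712e-01,
        -1.62238703e-01],
       [ 0.00000000e+00,  0.00000000e+00,  0.00000000e+00,
         1.00000000e+00]])}
```

View pics/scene0.png

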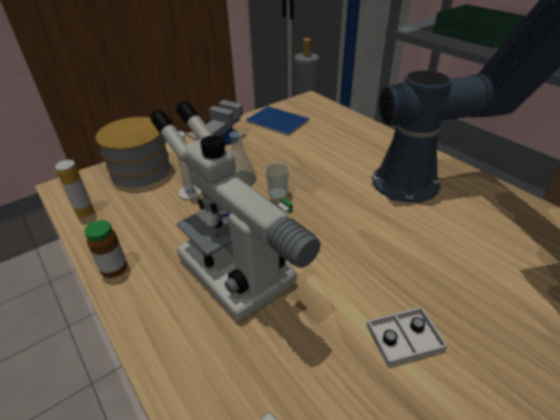

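View pics/top0.png

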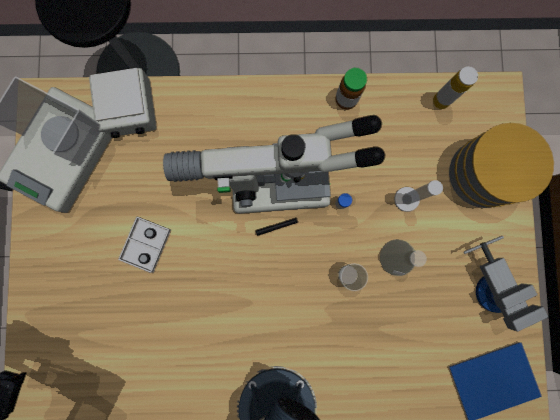

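The scene view shows the microscope's rear and its green slider end at about (286,204). In the top view the microscope lies along the image row, with its front to the right (-y), the prism house at about (300,155) and the slider end at (224,185). So microscope +x is about world +y, and its +y is about world -x.

```bash
python3 - <<'E'
from h import *
a=cv2.imread('pics/top0.png')[115:230,155:355]; b=cv2.imread('pics/scene0.png')[95:325,145:320]
a=cv2.resize(a,None,fx=4,fy=4,interpolation=cv2.INTER_CUBIC)  #800x460
cv2.imwrite('pics/c1.png',a)
cv2.imwrite('pics/c2.png',cv2.resize(b[70:150,20:175],None,fx=5,fy=5,interpolation=cv2.INTER_CUBIC))
E
```

```text
(no output)
```

View pics/c1.png

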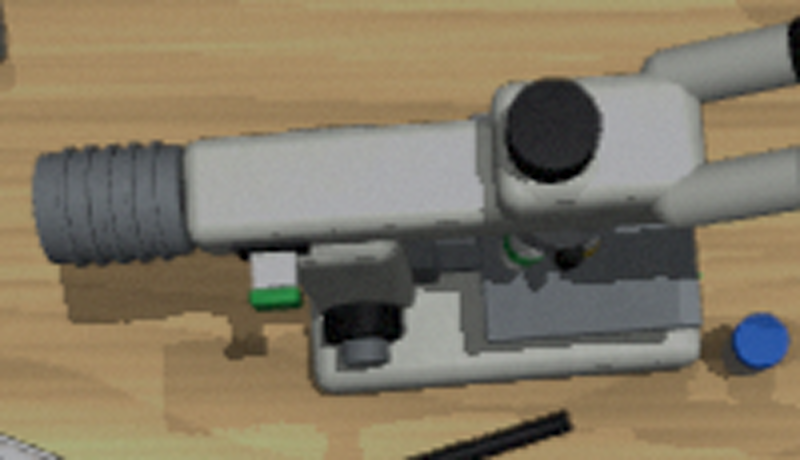

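```bash
cat > pose0.py <<'E'
from h import *
from scipy.optimize import least_squares
m=robot.camera_model('top')
def proj(m,P):
    p=R.from_quat(m['orientation']).inv().apply(P-m['xyz']); return np.c_[m['fx']*p[:,0]/p[:,2]+m['cx'],m['fy']*p[:,1]/p[:,2]+m['cy']]
pts=[((-70,75,125),(698,326)),((70,75,125),(487,342)),((230,-30,282),(186,144)),((230,30,282),(190,249)),((190,90,25),(316,391)),((-80,90,25),(700,367)),((-50,-35,332),(702,82)),((-50,35,332),(702,205)),((60,-35,332),(497,92)),((60,35,332),(502,222))]
P=np.array([p[0] for p in pts])/1e3; U=np.array([p[1] for p in pts])/4+[155,115]
def w(v,P): return R.from_euler('z',v[2]).apply(P)+[v[0],v[1],0]
f=lambda v:(proj(m,w(v,P))-U).ravel()
s=least_squares(f,[.52,-.03,1.57],loss='soft_l1'); print(s.x,np.degrees(s.x[2])); print(f(s.x).reshape(-1,2).round(1))
for yy in (50,60,70): print(yy,(proj(m,w(s.x,np.array([[.185,yy/1e3,.257]])))-[155,115])*4)
np.save('pose.npy',s.x)
for n,p in [('turret',(.018,0,.2065)),('lobe side',(.018,.046,.2065)),('sl',(.185,.06,.257))]: print(n,w(s.x,np.array([p])))
E
python3 pose0.py
```

```text
[ 0.62778652 -0.07737238  1.61888299] 92.75516281820627
[[ 1.8  2.1]
 [-0.   1.7]
 [-1.5 -0.8]
 [-1.1  0.1]
 [ 0.4  2. ]
 [ 0.4  1.6]
 [ 0.6 -2.5]
 [ 3.3  0.1]
 [-1.4 -1.7]
 [-0.4 -0.7]]
50 [[276.89324434 288.04933217]]
60 [[277.85481039 305.83079984]]
70 [[278.81846946 323.65097201]]
turret [[ 0.62692129 -0.05939319  0.2065    ]]
lobe side [[ 0.58097446 -0.06160432  0.2065    ]]
sl [[0.55896327 0.10452968 0.257     ]]
```

```bash
python3 -m jog '{"dp":[[0,0,-25],[0,0,-50],[0,0,-50],[0,0,-50]],"delta_rot":[[0,-0.1,0],[0,-0.25,0],[0,-0.3,0],[0,-0.3,0]],"gripper":[-1,-1,-1,-1]}' 10; python3 -c "
from h import *
print(robot.get_obs()['q'].round(4),robot.get_obs()['position'])"
```

```text
time: 1.8
position: [0.1711, 0.6011, 0.2729]
tool_rot: [0.137, 0.979, -0.02, 0.148]
ft_force: [0.7, -0.3, -0.3]
grip_width: 0.063
grip_force: 0.0
[ 1.26    0.4994  1.3739 -0.3138  1.2718  0.0606] [0.17114452 0.60114895 0.2729205 ]
```

```bash
cat > go.py <<'E'
from h import *
import sys
# target: x y z (m), extra yaw deg about world z, pitch-down deg
def T0(yaw=0,pitch=0,roll=0):
    a=np.load('pose.npy')[2]; z=np.array([np.sin(a),-np.cos(a),0]); x=np.array([0,0,1.]); y=np.cross(z,x)
    r=R.from_matrix(np.c_[x,y,z]); r=R.from_euler('z',yaw,degrees=True)*r
    return r*R.from_euler('y',-pitch,degrees=True)*R.from_euler('z',roll,degrees=True)
def delta(p,r):
    o=robot.get_obs(); c=R.from_quat(o['tool_rot'])
    print('t',o['time'],'q',o['q'].round(3)); print('dp',(c.inv().apply(np.array(p)-o['position'])*1e3).round(1),'rot',(c.inv()*r).as_rotvec().round(4))
if __name__=='__main__':
    v=[float(s) for s in sys.argv[1:]]+[0]*6; delta(v[:3],T0(v[3],v[4],v[5]))
E
python3 go.py .4 .3 .36
```

```text
t 1.8 q [ 1.26   0.499  1.374 -0.314  1.272  0.061]
dp [-314.9 -226.8    6. ] rot [-1.7351  0.3859  2.3522]
```

```bash
python3 go.py .42 .3 .34 0 0 180
```

```text
t 1.8 q [ 1.26   0.499  1.374 -0.314  1.272  0.061]
dp [-327.4 -221.4   30.8] rot [-0.2801 -1.2592 -0.2074]
```

```bash
python3 -m jog '{"dp":[[-327,-221,31],[-327,-221,31],[-327,-221,31],[-327,-221,31],[-327,-221,31],[-327,-221,31],[-327,-221,31],[-327,-221,31],[-327,-221,31],[-327,-221,31],[-327,-221,31],[-327,-221,31]],"delta_rot":[[-0.28,-1.259,-0.207],[-0.28,-1.259,-0.207],[-0.28,-1.259,-0.207],[-0.28,-1.259,-0.207],[-0.28,-1.259,-0.207],[-0.28,-1.259,-0.207],[-0.28,-1.259,-0.207],[-0.28,-1.259,-0.207],[-0.28,-1.259,-0.207],[-0.28,-1.259,-0.207],[-0.28,-1.259,-0.207],[-0.28,-1.259,-0.207]],"gripper":[-1,-1,-1,-1,-1,-1,-1,-1,-1,-1,-1,-1]}'; python3 go.py .44 .08 .22 0 0 180;
```

```text
time: 3.0
position: [0.2667, 0.369, 0.4259]
tool_rot: [0.044, 0.787, -0.047, 0.614]
ft_force: [-1.1, -0.1, -0.1]
grip_width: 0.0005
grip_force: 0.0
t 3.0 q [ 1.362  0.287  1.98  -1.429  1.358  0.65 ]
dp [ 154.7 -260.3  253.5] rot [-0.1775 -0.2448 -0.0011]
```

```bash
python3 -m jog '{"dp":[[25,-50,40],[50,-100,80],[75,-150,120],[100,-200,160],[125,-240,200],[150,-260,240],[150,-260,250],[150,-260,250],[150,-260,250]],"delta_rot":[[0,0,0],[0,0,0],[0,0,0],[-0.03,-0.05,0],[-0.07,-0.1,0],[-0.1,-0.15,0],[-0.17,-0.24,0],[-0.17,-0.24,0],[-0.17,-0.24,0]],"gripper":[-1,-1,-1,-1,-1,-1,-1,-1,-1]}'; python3 go.py .46 -.06 .22 0 0 180;
```

```text
time: 3.9
position: [0.1571, 0.2474, 0.3285]
tool_rot: [-0.003, 0.711, -0.0, 0.703]
ft_force: [0.2, 0.4, 0.6]
grip_width: 0.0002
grip_force: 0.0
t 3.9 q [ 1.717  0.701  2.441 -1.429  1.56   1.567]
dp [ 106.4 -308.2  302.8] rot [-0.0441 -0.0111  0.0038]
```

```bash
python3 go.py .25 .45 .33 0 90 180;python3 go.py .5 .05 .35 0 90 180
```

```text
t 3.9 q [ 1.717  0.701  2.441 -1.429  1.56   1.567]
dp [ -3.3 202.2  93.7] rot [-0.0375  1.5595 -0.0316]
t 3.9 q [ 1.717  0.701  2.441 -1.429  1.56   1.567]
dp [ -24.4 -198.9  341.8] rot [-0.0375  1.5595 -0.0316]
```

```bash
python3 -m jog '{"dp":[[0,30,25],[0,80,50],[0,130,70],[0,170,90],[0,200,94],[0,200,94],[0,200,94],[0,200,94],[0,200,94],[0,200,94],[0,200,94],[0,200,94]],"delta_rot":[[0,0.15,0],[0,0.3,0],[0,0.45,0],[0,0.6,0],[0,0.75,0],[0,0.9,0],[0,1.05,0],[0,1.2,0],[0,1.35,0],[0,1.5,0],[-0.037,1.56,-0.032],[-0.037,1.56,-0.032]],"gripper":[-1,-1,-1,-1,-1,-1,-1,-1,-1,-1,-1,-1]}'; python3 go.py .5 .05 .35 0 90 180
```

```text
time: 5.1
position: [0.2529, 0.4472, 0.3295]
tool_rot: [-0.023, 1.0, 0.003, -0.002]
ft_force: [0.9, -0.4, 0.3]
grip_width: 0.0006
grip_force: 0.0
t 5.1 q [ 0.834  0.257  1.564  0.007  1.318 -0.784]
dp [-228.4 -408.   -23.7] rot [ 0.0057 -0.0039 -0.002 ]
```

```bash
python3 -m jog '{"dp":[[-20,-45,-5],[-45,-85,-10],[-70,-125,-15],[-90,-170,-20],[-110,-215,-24],[-130,-260,-24],[-155,-300,-24],[-180,-345,-24],[-205,-385,-24],[-220,-408,-24],[-220,-408,-24],[-220,-408,-24]],"delta_rot":[[0,0,0],[0,0,0],[0,0,0],[0,0,0],[0,0,0],[0,0,0],[0,0,0],[0,0,0],[0,0,0],[0,0,0],[0,0,0],[0,0,0]],"gripper":[-1,-1,-1,-1,-1,-1,-1,-1,-1,-1,-1,-1]}'; python3 go.py .46 -.06 .23 0 0 180
```

```text
time: 6.3
position: [0.4895, 0.0497, 0.351]
tool_rot: [-0.023, 1.0, 0.002, -0.001]
ft_force: [-0.2, -0.3, 0.0]
grip_width: 0.0008
grip_force: 0.0
t 6.3 q [-0.129  0.207  1.574  0.004  1.364 -1.746]
dp [  34.3 -108.7  120.7] rot [ 0.0016 -1.5731 -0.005 ]
```

```bash
python3 -m jog '{"dp":[[10,-20,0],[20,-40,0],[30,-60,0],[35,-80,0],[35,-100,20],[35,-108,40],[35,-108,60],[35,-108,80],[35,-108,100],[35,-108,120],[35,-108,120],[35,-108,120]],"delta_rot":[[0,-0.15,0],[0,-0.3,0],[0,-0.45,0],[0,-0.6,0],[0,-0.75,0],[0,-0.9,0],[0,-1.05,0],[0,-1.2,0],[0,-1.35,0],[0,-1.5,0],[0,-1.573,0],[0,-1.573,0]],"gripper":[-1,-1,-1,-1,-1,-1,-1,-1,-1,-1,-1,-1]}'; python3 go.py .46 -.06 .23 0 0 180
python3 - <<'E'
from h import *
snap('wrist','w1.png')
for n in ['nosepiece','nosepiece_ring','objectives','yellow_front','slider_end']:
    print(n,[(np.round(d['rect']).tolist(),round(d['score'],2)) for d in robot.search_frame(n,'wrist')[:2]])
E
```

```text
time: 7.5
position: [0.449, 0.0369, 0.4377]
tool_rot: [0.033, 0.855, -0.022, 0.517]
ft_force: [-0.2, 0.0, 0.4]
grip_width: 0.0004
grip_force: 0.0
t 7.5 q [-0.312 -0.279  2.257  1.18   0.222 -2.854]
dp [175.7 -95.2 113. ] rot [-0.1255 -0.4819 -0.028 ]
nosepiece [([189.0, 54.0, 266.0, 109.0], 0.95)]
nosepiece_ring [([191.0, 56.0, 265.0, 106.0], 0.93)]
objectives [([201.0, 55.0, 268.0, 100.0], 0.77)]
yellow_front [([203.0, 52.0, 267.0, 102.0], 0.97)]
slider_end [([337.0, 87.0, 362.0, 114.0], 0.95), ([204.0, 53.0, 267.0, 101.0], 0.49)]
```

View pics/w1.png

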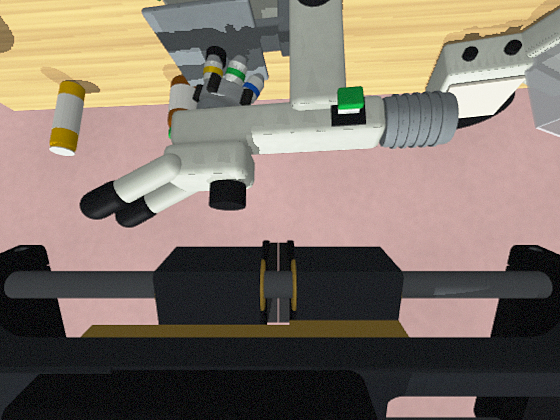

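```bash
python3 go.py .42 .05 .42 0 80 180; 
```

```text
t 7.8 q [-0.317 -0.274  2.255  1.177  0.223 -2.854]
dp [ 30.1  12.9 -20.3] rot [-0.0829  0.9098 -0.1059]
```

```bash
python3 -m jog '{"dp":[[30,13,-20],[30,13,-20],[30,13,-20],[30,13,-20],[30,13,-20],[30,13,-20],[30,13,-20]],"delta_rot":[[-0.083,0.91,-0.106],[-0.083,0.91,-0.106],[-0.083,0.91,-0.106],[-0.083,0.91,-0.106],[-0.083,0.91,-0.106],[-0.083,0.91,-0.106],[-0.083,0.91,-0.106]],"gripper":[-1,-1,-1,-1,-1,-1,-1]}'; python3 go.py .42 .0 .42 0 80 0
python3 -m jog '{"dp":[[0,0,0],[0,0,0],[0,0,0],[0,0,0],[0,0,0],[0,0,0],[0,0,0],[0,0,0],[0,0,0],[0,0,0],[0,0,0],[0,0,0]],"delta_rot":[[0,0,0.15],[0,0,0.3],[0,0,0.45],[0,0,0.6],[0,0,0.75],[0,0,0.9],[0,0,1.05],[0,0,1.2],[0,0,1.35],[0,0,1.5],[0,0,1.65],[0,0,1.8]],"gripper":[-1,-1,-1,-1,-1,-1,-1,-1,-1,-1,-1,-1]}'; python3 go.py .42 .0 .40 20 60 0
```

```text
time: 8.5
position: [0.4208, 0.0491, 0.4207]
tool_rot: [-0.019, 0.99, 0.001, 0.137]
ft_force: [-0.4, -0.3, 0.2]
grip_width: 0.0003
grip_force: 0.0
t 8.5 q [-0.194 -0.101  1.75   0.064  1.224 -1.817]
dp [  2.7 -49.1   0. ] rot [0.1579 0.0074 3.1282]
time: 9.7
position: [0.4207, 0.0493, 0.4192]
tool_rot: [0.766, 0.628, 0.11, 0.084]
ft_force: [0.4, 0.4, 0.2]
grip_width: 0.0007
grip_force: 0.0
t 9.7 q [-0.196 -0.102  1.756  0.067  1.217 -0.013]
dp [-49.7   4.   17.9] rot [-0.0404  0.2887  0.9953]
```

```bash
python3 -m jog '{"dp":[[-50,4,18],[-50,4,18],[-50,4,18],[-50,4,18],[-50,4,18],[-50,4,18],[-50,4,18],[-50,4,18]],"delta_rot":[[-0.04,0.289,0.995],[-0.04,0.289,0.995],[-0.04,0.289,0.995],[-0.04,0.289,0.995],[-0.04,0.289,0.995],[-0.04,0.289,0.995],[-0.04,0.289,0.995],[-0.04,0.289,0.995]],"gripper":[-1,-1,-1,-1,-1,-1,-1,-1]}'; python3 go.py .43 .0 .36 28 25 0
```

```text
time: 10.5
position: [0.4194, -0.0006, 0.3996]
tool_rot: [0.946, 0.193, 0.253, -0.052]
ft_force: [-0.7, -0.2, 0.2]
grip_width: 0.0005
grip_force: 0.0
t 10.5 q [-0.613 -0.168  1.939  0.49   1.126  0.396]
dp [-11.2   3.6  39.3] rot [ 0.1006  0.6102 -0.0924]
```

```bash
python3 -m jog '{"dp":[[-3,1,10],[-6,2,20],[-9,3,30],[-11,4,39],[-11,4,39],[-11,4,39]],"delta_rot":[[0.025,0.15,-0.02],[0.05,0.3,-0.05],[0.075,0.45,-0.07],[0.1,0.6,-0.09],[0.1,0.61,-0.092],[0.1,0.61,-0.092]],"gripper":[-1,-1,-1,-1,-1,-1]}'; python3 go.py .45 -.04 .27 10 0 0
```

```text
time: 11.1
position: [0.4309, -0.0009, 0.3611]
tool_rot: [0.812, 0.225, 0.52, -0.142]
ft_force: [-0.5, 0.9, -1.3]
grip_width: 0.0006
grip_force: 0.0
t 11.1 q [-1.12   0.075  2.358  1.22   1.3   -0.836]
dp [-84.4  43.   34.9] rot [-0.31    0.4277  0.0718]
```

```bash
python3 go.py .5 -.06 .30 0 0 0; python3 -m jog '{"dp":[[-10,5,15],[-20,10,30],[-40,20,45],[-50,30,60],[-50,40,70],[-50,43,75]],"delta_rot":[[-0.05,0.08,0.01],[-0.1,0.15,0.02],[-0.15,0.22,0.03],[-0.2,0.3,0.05],[-0.25,0.36,0.06],[-0.31,0.428,0.07]],"gripper":[-1,-1,-1,-1,-1,-1]}'; python3 go.py .5 -.06 .30 0 0 0
```

```text
t 11.1 q [-1.12   0.075  2.358  1.22   1.3   -0.836]
dp [-43.6  85.9  52.1] rot [-0.4817  0.4223  0.1095]
time: 11.7
position: [0.5629, -0.0463, 0.2884]
tool_rot: [0.703, 0.091, 0.7, -0.087]
ft_force: [1.0, 0.5, 1.7]
grip_width: 0.0004
grip_force: 0.0
t 11.7 q [-0.818  0.856  2.437  2.067  1.64  -1.709]
dp [ 11.4  -2.4 -64.4] rot [-0.2048  0.0031  0.0054]
```

```bash
python3 -m jog '{"dp":[[4,-1,-22],[8,-2,-44],[11,-2,-64],[11,-2,-64]],"delta_rot":[[-0.07,0,0],[-0.14,0,0],[-0.205,0.003,0.005],[-0.205,0.003,0.005]],"gripper":[-1,-1,-1,-1]}'; python3 go.py .5 -.06 .22 0 0 0
python3 - <<'E'
from h import *
snap('wrist','w2.png')
for n in ['nosepiece_ring','objectives','yellow_front','slider_end']:
    print(n,[(np.round(d['rect']).tolist(),round(d['score'],2)) for d in robot.search_frame(n,'wrist')[:2]])
E
```

```text
time: 12.1
position: [0.5747, -0.0856, 0.3121]
tool_rot: [0.71, 0.025, 0.704, -0.025]
ft_force: [-0.2, 0.8, 0.1]
grip_width: 0.0002
grip_force: 0.0
t 12.1 q [-0.771  0.764  2.44   2.298  1.604 -1.617]
dp [-92.8 -30.8 -71.8] rot [-0.0239  0.0087 -0.0003]
nosepiece_ring []
objectives []
yellow_front []
slider_end []
```

View pics/w2.png

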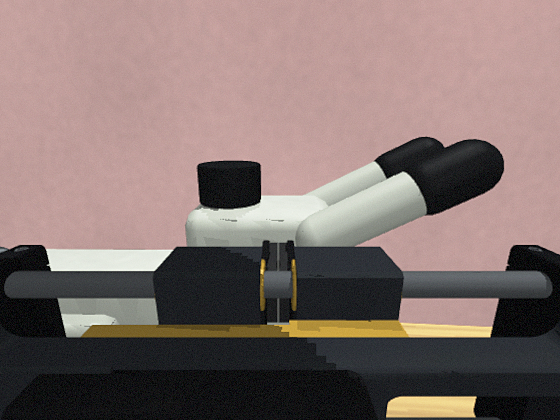

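The wrist picture now shows the prism house and eyepieces, with the fingertips at about (278,240). The arm is too folded to lower any further here, so I'll fit the kinematics and find a pose it can reach.

```bash
cat > kin.py <<'E'
from h import *
from scipy.optimize import least_squares
D=[([1.26,.4994,1.3739,-.3138,1.2718,.0606],[.17114,.60115,.27292],[.137,.979,-.02,.148]),
([1.111,.527,1.433,0,1.181,-.178],[.17318,.60052,.22257],[.13995,.99016,0,0]),
([1.362,.287,1.98,-1.429,1.358,.65],[.2667,.369,.4259],[.044,.787,-.047,.614]),
([1.717,.701,2.441,-1.429,1.56,1.567],[.1571,.2474,.3285],[-.003,.711,0,.703]),
([.834,.257,1.564,.007,1.318,-.784],[.2529,.4472,.3295],[-.023,1,.003,-.002]),
([-.129,.207,1.574,.004,1.364,-1.746],[.4895,.0497,.351],[-.023,1,.002,-.001]),
([-.312,-.279,2.257,1.18,.222,-2.854],[.449,.0369,.4377],[.033,.855,-.022,.517]),
([-.194,-.101,1.75,.064,1.224,-1.817],[.4208,.0491,.4207],[-.019,.99,.001,.137]),
([-.196,-.102,1.756,.067,1.217,-.013],[.4207,.0493,.4192],[.766,.628,.11,.084]),
([-.613,-.168,1.939,.49,1.126,.396],[.4194,-.0006,.3996],[.946,.193,.253,-.052]),
([-1.12,.075,2.358,1.22,1.3,-.836],[.4309,-.0009,.3611],[.812,.225,.52,-.142]),
([-.818,.856,2.437,2.067,1.64,-1.709],[.5629,-.0463,.2884],[.703,.091,.7,-.087]),
([-.771,.764,2.44,2.298,1.604,-1.617],[.5747,-.0856,.3121],[.71,.025,.704,-.025])]
def fk(v,q):
    h,a,ax,b,c,d,d5x,d5y,L=v[:9]; r=R.from_euler('z',q[0]); p=np.array([0,0,h])
    r=r*R.from_euler('y',q[1]); p=p+r.apply([ax,d,a]); r=r*R.from_euler('y',q[2]); p=p+r.apply([c,0,b])
    r=r*R.from_euler('z',q[3])*R.from_euler('y',q[4]); p=p+r.apply([d5x,d5y,0]); r=r*R.from_euler('z',q[5]); return p+r.apply([0,0,L]),r
def res(v):
    o=[]
    for q,p,t in D:
        P,r=fk(v,q); o+=list((P-p)*1e3); o+=list(((r*R.from_euler('z',v[9])).inv()*R.from_quat(t)).as_rotvec()*100)
    return np.array(o)
best=None
for s in range(6):
    z=least_squares(res,[.2,.35,0,.35,0,-.0,0,0,.2,s-3],loss='soft_l1')
    if best is None or z.cost<best.cost: best=z
if __name__=='__main__':
    print(best.cost,best.x.round(4)); print(res(best.x).reshape(-1,6).round(1))
np.save('kin.npy',best.x)
E
python3 kin.py
```

```text
0.5516289519908859 [ 2.7420e-01  5.8780e-01  0.0000e+00  3.9150e-01  1.1400e-01  1.1110e-01
 -2.0000e-04 -1.0000e-04  3.0550e-01 -4.7125e+00]
[[-0.  -0.  -0.1 -0.1 -0.   0.1]
 [ 0.2 -0.2  0.1  0.1  0.  -0.1]
 [ 0.1  0.  -0.3 -0.1  0.1  0.1]
 [-0.1 -0.  -0.   0.   0.1  0. ]
 [ 0.3  0.2  0.3  0.1  0.1 -0. ]
 [ 0.  -0.  -0.2  0.  -0.1 -0. ]
 [ 0.1  0.2  0.3  0.1  0.1 -0. ]
 [ 0.   0.1  0.1  0.1  0.1  0. ]
 [-0.3 -0.  -0.1  0.1 -0.  -0. ]
 [-0.1  0.  -0.1  0.  -0.1  0. ]
 [ 0.1 -0.2 -0.2  0.1 -0.1 -0.1]
 [ 0.1 -0.1  0.1  0.  -0.2  0. ]
 [-0.   0.2  0.2 -0.1 -0.   0. ]]
```

```bash
cat > ik.py <<'E'
from h import *
from go import T0
v=np.load('kin.npy'); h,a,_,b,c,d,_,_,L,off=v
LO=np.array([-3.08,-.75,.22,-1.43,0,-2.85]);HI=np.array([3.08,2.2,2.44,4.57,2.65,2.85])
def ik(p,r):
    out=[]; W=np.array(p)-L*r.apply([0,0,1]); rho=np.hypot(W[0],W[1])
    if rho<abs(d): return out
    x=np.sqrt(rho**2-d*d); z=W[2]-h; f=np.hypot(b,c)
    # rear/forward
    for xs in (x,-x):
        q1=np.arctan2(W[1],W[0])-np.arctan2(d,xs); D=np.hypot(xs,z); cg=(D*D-a*a-f*f)/(2*a*f)
        if abs(cg)>1: continue
        for g in (np.arccos(cg),-np.arccos(cg)):
            q3=g-np.arctan2(c,b); q2=np.arctan2(xs,z)-np.arctan2(f*np.sin(g),a+f*np.cos(g))
            r3=R.from_euler('z',q1)*R.from_euler('y',q2+q3); M=(r3.inv()*r*R.from_euler('z',-off))
            e=M.as_euler('ZYZ')
            for e in (e,[e[0]+np.pi,-e[1],e[2]+np.pi]):
                q=np.array([q1,q2,q3,*e])
                for k in (0,1,2,3,5):
                    while q[k]>HI[k]: q[k]-=2*np.pi
                    while q[k]<LO[k]: q[k]+=2*np.pi
                if np.all(q>=LO)&np.all(q<=HI): out.append(q)
    return out
E
python3 - <<'E'
from ik import *
for nm,p in [('ring',(.585,-.06,.207)),('slider',(.56,.105,.257))]:
  for roll in (0,90,180,270):
    for pitch in (0,15,30,45,60):
      for yaw in (-40,-20,0,20,40):
        for q in ik(p,T0(yaw,pitch,roll)):
            m=np.minimum(q-LO,HI-q).min()
            if m>.12: print(nm,roll,pitch,yaw,q.round(2),round(m,2))
E
```

```text
ring 0 0 -40 [ 0.04  1.01  2.23  3.83  1.65 -1.51] 0.21
ring 0 0 20 [-0.85  1.03  2.26  1.89  1.62 -1.71] 0.18
ring 0 0 40 [-0.89  0.96  2.01  1.51  1.58 -1.4 ] 0.43
ring 0 15 -40 [ 0.02  0.79  2.23  3.84  1.21 -1.65] 0.21
ring 0 15 20 [-0.82  0.79  2.26  1.9   1.28 -1.48] 0.18
ring 0 15 40 [-0.86  0.78  2.02  1.44  1.34 -1.22] 0.42
ring 0 30 -40 [-0.03  0.58  2.16  3.98  0.75 -1.91] 0.28
ring 0 30 -20 [-0.28  0.57  2.3   3.16  0.78 -1.58] 0.14
ring 0 30 0 [-0.57  0.58  2.31  2.41  0.84 -1.37] 0.13
ring 0 30 20 [-0.74  0.58  2.18  1.76  0.93 -1.14] 0.26
ring 0 30 40 [-0.79  0.62  1.98  1.3   1.11 -0.96] 0.46
ring 0 45 -20 [-0.29  0.42  2.13  3.19  0.19 -1.61] 0.19
ring 0 45 0 [-0.49  0.42  2.14  1.88  0.39 -0.73] 0.3
ring 0 45 20 [-0.63  0.44  2.05  1.36  0.67 -0.59] 0.39
ring 0 45 40 [-0.69  0.5   1.9   1.05  0.94 -0.6 ] 0.54
ring 0 60 -40 [-0.17  0.4   1.88 -0.57  0.44  2.52] 0.33
ring 0 60 -20 [-0.29  0.37  1.94 -0.02  0.3   1.6 ] 0.3
ring 0 60 0 [-0.41  0.37  1.95  0.59  0.41  0.61] 0.41
ring 0 60 20 [-0.51  0.4   1.9   0.72  0.64  0.12] 0.54
ring 0 60 40 [-0.56  0.44  1.8   0.68
[... 5412 characters left out ...]
15 -40 [0.46 0.66 2.06 4.39 1.14 2.72] 0.13
slider 270 30 -20 [0.22 0.44 2.19 3.95 0.64 2.72] 0.13
slider 270 30 20 [-0.35  0.41  2.3   2.13  0.77 -2.72] 0.13
slider 270 30 40 [-0.5   0.45  2.16  1.54  0.96 -2.51] 0.28
slider 270 45 -40 [ 0.3   0.39  1.91 -1.15  0.68  1.83] 0.28
slider 270 45 20 [-0.25  0.28  2.12  1.43  0.45 -1.9 ] 0.32
slider 270 45 40 [-0.38  0.33  2.02  1.15  0.78 -1.99] 0.42
slider 270 60 -40 [ 0.19  0.34  1.79 -0.59  0.73  1.23] 0.65
slider 270 60 -20 [ 0.09  0.29  1.88 -0.4   0.51  0.7 ] 0.51
slider 270 60 0 [-0.03  0.26  1.93  0.1   0.43 -0.16] 0.43
slider 270 60 20 [-0.16  0.26  1.92  0.52  0.56 -0.95] 0.52
slider 270 60 40 [-0.25  0.3   1.87  0.64  0.78 -1.41] 0.57
```

```bash
python3 - <<'E'
from ik import *
for yaw in (10,20,30):
  for pitch in (30,40):
    for p in [(.55,-.06,.25),(.52,-.06,.25),(.50,-.06,.25),(.52,-.06,.3),(.52,0,.28),(.52,.05,.28),(.53,.105,.257),(.5,.105,.27)]:
      print(yaw,pitch,p,[q.round(2).tolist() for q in ik(p,T0(yaw,pitch,0))])
E
python3 go.py .54 -.07 .27 20 30 0
```

```text
10 30 (0.55, -0.06, 0.25) [[-0.75, 0.43, 2.31, 1.92, 0.86, -1.13]]
10 30 (0.52, -0.06, 0.25) [[-0.82, 0.42, 2.38, 1.89, 0.91, -1.2]]
10 30 (0.5, -0.06, 0.25) [[-0.88, 0.42, 2.42, 1.86, 0.94, -1.24]]
10 30 (0.52, -0.06, 0.3) [[-0.82, 0.25, 2.31, 1.69, 0.85, -0.9]]
10 30 (0.52, 0, 0.28) [[-0.65, 0.31, 2.39, 1.98, 0.8, -1.09]]
10 30 (0.52, 0.05, 0.28) [[-0.47, 0.3, 2.4, 2.19, 0.74, -1.16]]
10 30 (0.53, 0.105, 0.257) [[-0.24, 0.4, 2.4, 2.53, 0.75, -1.34]]
10 30 (0.5, 0.105, 0.27) []
10 40 (0.55, -0.06, 0.25) [[-0.67, 0.32, 2.2, 1.6, 0.64, -0.71]]
10 40 (0.52, -0.06, 0.25) [[-0.73, 0.3, 2.26, 1.6, 0.67, -0.77]]
10 40 (0.5, -0.06, 0.25) [[-0.78, 0.28, 2.31, 1.59, 0.7, -0.81]]
10 40 (0.52, -0.06, 0.3) [[-0.73, 0.16, 2.19, 1.35, 0.69, -0.45]]
10 40 (0.52, 0, 0.28) [[-0.56, 0.19, 2.26, 1.59, 0.57, -0.59]]
10 40 (0.52, 0.05, 0.28) [[-0.4, 0.19, 2.27, 1.74, 0.47, -0.62]]
10 40 (0.53, 0.105, 0.257) [[-0.2, 0.27, 2.27, 2.17, 0.39, -0.91]]
10 40 (0.5, 0.105, 0.27) [[-0.22, 0.2, 2.32, 2.08, 0.39, -0.84]]
20 30 (0.55, -0.06, 0.25) [[-0.81, 0.45, 2.23, 1.63, 0.95, -1.03]]
20 30 (0.52, -0.06, 0.25) [[
[... 1410 characters left out ...]
.09]]
30 30 (0.5, 0.105, 0.27) [[-0.54, 0.35, 2.37, 1.75, 0.91, -1.09]]
30 40 (0.55, -0.06, 0.25) [[-0.77, 0.38, 2.06, 1.21, 0.92, -0.67]]
30 40 (0.52, -0.06, 0.25) [[-0.83, 0.36, 2.12, 1.2, 0.94, -0.72]]
30 40 (0.5, -0.06, 0.25) [[-0.87, 0.34, 2.16, 1.19, 0.96, -0.76]]
30 40 (0.52, -0.06, 0.3) [[-0.83, 0.25, 2.06, 1.1, 1.01, -0.54]]
30 40 (0.52, 0, 0.28) [[-0.7, 0.26, 2.15, 1.22, 0.89, -0.6]]
30 40 (0.52, 0.05, 0.28) [[-0.57, 0.24, 2.18, 1.31, 0.81, -0.58]]
30 40 (0.53, 0.105, 0.257) [[-0.4, 0.3, 2.2, 1.51, 0.69, -0.68]]
30 40 (0.5, 0.105, 0.27) [[-0.45, 0.23, 2.26, 1.46, 0.71, -0.66]]
t 12.35 q [-0.774  0.763  2.441  2.297  1.604 -1.616]
dp [-42.9 -19.  -32.3] rot [ 0.3191 -0.5103 -0.0884]
```

```bash
python3 go.py .51 -.06 .26 20 35 0; python3 -m jog '{"dp":[[-5,-5,-30],[-15,-10,-50],[-30,-15,-60],[-50,-25,-62],[-52,-30,-62],[-52,-40,-62],[-52,-40,-62]],"delta_rot":[[0.05,-0.09,-0.02],[0.1,-0.18,-0.03],[0.16,-0.27,-0.05],[0.21,-0.36,-0.06],[0.26,-0.45,-0.08],[0.31,-0.54,-0.09],[0.318,-0.6,-0.1]],"gripper":[-1,-1,-1,-1,-1,-1,-1]}'; python3 go.py .51 -.06 .26 20 35 0
python3 - <<'E'
from h import *
snap('wrist','w3.png')
for n in ['nosepiece_ring','objectives','yellow_front','slider_end']:
    print(n,[(np.round(d['rect']).tolist(),round(d['score'],2)) for d in robot.search_frame(n,'wrist')[:2]])
o=robot.get_obs(); np.save('w3pose.npy',np.r_[o['position'],o['tool_rot']])
E
```

```text
t 12.35 q [-0.774  0.763  2.441  2.297  1.604 -1.616]
dp [-53.2 -31.1 -61.5] rot [ 0.3162 -0.5968 -0.1027]
time: 13.05
position: [0.5087, -0.0513, 0.2623]
tool_rot: [0.871, 0.175, 0.45, -0.091]
ft_force: [0.3, 0.1, -0.6]
grip_width: 0.0001
grip_force: 0.0
t 13.05 q [-0.847  0.323  2.264  1.463  0.892 -0.872]
dp [-3.1  8.5 -0.5] rot [-0.0018  0.0054 -0.0003]
nosepiece_ring [([277.0, 177.0, 371.0, 241.0], 0.66)]
objectives [([278.0, 193.0, 346.0, 243.0], 0.6)]
yellow_front []
slider_end [([115.0, 125.0, 163.0, 163.0], 0.68)]
```

View pics/w3.png

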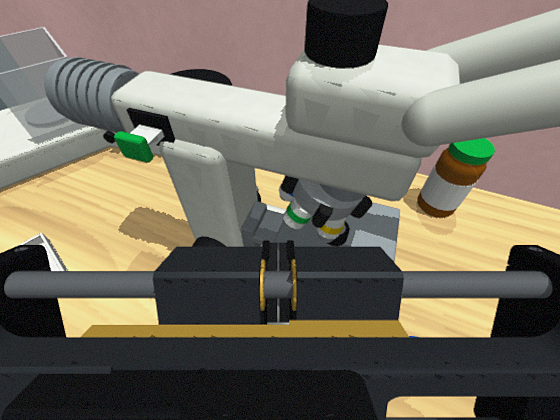

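Seen from the robot side, the slider's green end is at (135,147). The turret shows three lobes near (289,184), (322,213) and (365,207). Below it hang the green objective at (297,215) and the yellow at (332,230).

```bash
python3 - <<'E'
from h import *
a=cv2.imread('pics/w3.png')
A=cv2.resize(a[165:245,255:415],None,fx=5,fy=5,interpolation=cv2.INTER_CUBIC)
B=cv2.resize(a[60:180,100:300],None,fx=4,fy=4,interpolation=cv2.INTER_CUBIC)[:200*1]
B=cv2.resize(a[95:175,100:260],None,fx=2.5,fy=2.5,interpolation=cv2.INTER_CUBIC)
C=cv2.resize(a[50:130,270:430],None,fx=2.5,fy=2.5,interpolation=cv2.INTER_CUBIC)
cv2.imwrite('pics/w3c.png',np.vstack([A,np.hstack([B,C])]))
E
```

```text
(no output)
```

View pics/w3c.png

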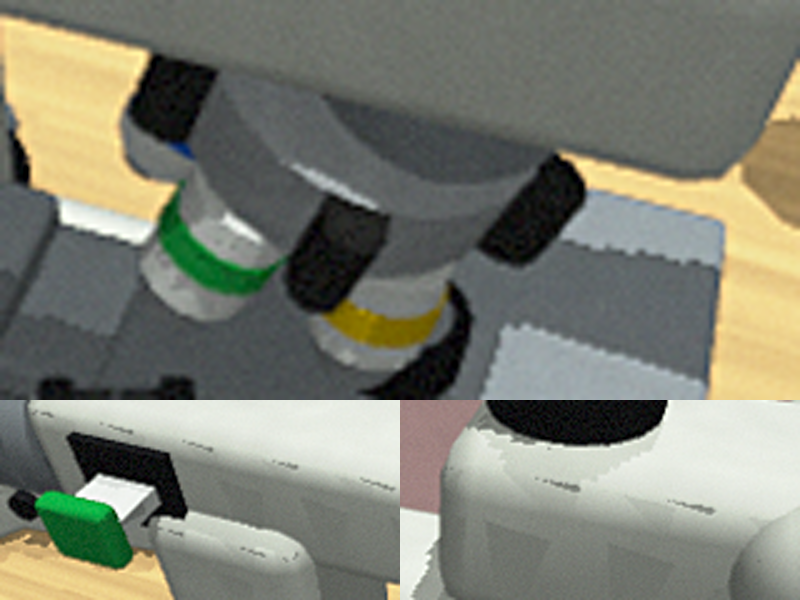

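The crop puts the lobe centres at about (289,184), (322.6,215.6) and (362,207.4). The yellow band sits just clear of the middle lobe on the front side, and the slider's face centre is at (133,148).

```bash
cat > fit.py <<'E'
from h import *
from scipy.optimize import least_squares
from pose0 import P,U,proj,m,w
wp=np.load('w3pose.npy'); cm=robot.camera_model('wrist'); T=cm['T_tool_cam']
def pw(X,wp=wp):
    t=R.from_quat(wp[3:]).inv().apply(X-wp[:3]); c=(t-T[:3,3])@T[:3,:3]; return np.c_[cm['fx']*c[:,0]/c[:,2]+cm['cx'],cm['fy']*c[:,1]/c[:,2]+cm['cy']]
RT=R.from_euler('y',-15,degrees=True)
def tur(v,pts): return w(v,RT.apply(pts)+[v[3],0,v[4]])
def lobe(v,ang,r=.041,z=0): ang=np.radians(ang)+v[5]; return tur(v,np.c_[r*np.cos(ang),r*np.sin(ang),z+0*ang])
def res(v):
    o=[((proj(m,w(v,P))-U)*.4).ravel()]
    # lobes k: angle of L2 = v5 (index from lobe), L1 -72 , L3 +72
    o.append((pw(lobe(v,np.array([0,72.])))-[[322.6,215.6],[362,207.4]]).ravel())
    o.append((pw(lobe(v,np.array([-72.]),.043,-.011))-[[287,191.5]]).ravel()*.6)
    q=pw(w(v,np.array([[-.07,-.075,.125],[.185,v[6],.257],[v[7],.03,.232],[v[8],.03,.232]])))-[[400,209.4],[133.2,147.8],[315,182],[255,167.4]]
    q[0]*=.6
    o.append(q.ravel()); o.append([ (v[3]-.018)*300,(v[4]-.2065)*300])
    # yellow band approx
    return np.concatenate(o)
if __name__=='__main__':
    p=np.load('pose.npy')
    s=least_squares(res,[*p,.018,.2065,1.6,.06,0,.06],loss='soft_l1'); v=s.x
    print(v.round(4),'yaw',np.degrees(v[2]),'phi',np.degrees(v[5])); print(res(v)[20:].round(1)); np.save('fit.npy',v); np.save('pose.npy',v[:3])
    for k in (-72,0,72): print(k,lobe(v,np.array([k*1.])).round(4))
    ring=v[5]
    yl=np.array([[ -np.cos(0),0,0]])
    for rel in (36,0): print('yellow lens if lobe L2 is +-',rel)
E
python3 fit.py | grep -v '^\[\[ 1.8'
```

```text
[ 0.62778652 -0.07737238  1.61888299] 92.75516281820627
 [-0.   1.7]
 [-1.5 -0.8]
 [-1.1  0.1]
 [ 0.4  2. ]
 [ 0.4  1.6]
 [ 0.6 -2.5]
 [ 3.3  0.1]
 [-1.4 -1.7]
 [-0.4 -0.7]]
50 [[276.89324434 288.04933217]]
60 [[277.85481039 305.83079984]]
70 [[278.81846946 323.65097201]]
turret [[ 0.62692129 -0.05939319  0.2065    ]]
lobe side [[ 0.58097446 -0.06160432  0.2065    ]]
sl [[0.55896327 0.10452968 0.257     ]]
[ 0.6363 -0.0746  1.6228  0.0222  0.2048  1.6843  0.0646  0.0307  0.088 ] yaw 92.97712996526101 phi 96.50429169480779
[-0.1  1.1  1.3 -0.1 -1.6 -2.3  1.8 -1.9 -0.1 -0.1 -0.2  1.9 -0.2  1.8
  1.3 -0.5]
-72 [[ 0.6163 -0.0173  0.2145]]
0 [[ 0.5947 -0.059   0.2036]]
72 [[ 0.629  -0.0916  0.1944]]
yellow lens if lobe L2 is +- 36
yellow lens if lobe L2 is +- 0
```

```bash
sed -i '/np.save/d' pose0.py; cat > path.py <<'E'
from ik import *
from fit import RT,w
V=np.load('fit.npy')
def contact(phi,psi,hw=15,clear=0,rmin=36.5,lead=4):
    # turret plane (mm): finger heading h (inward), front normal n; phi lobe angle deg, psi yaw deg
    a=np.radians(psi); h=np.array([np.sin(a),-np.cos(a)]); n=np.array([-np.cos(a),-np.sin(a)])
    f=np.radians(phi); e=np.array([np.cos(f),np.sin(f)]); t=np.array([np.sin(f),-np.cos(f)])  # rear side
    C=np.array([46*e+6*t,36*e+6*t]); s=min(C@n)-clear  # front face at n-coordinate s
    # tip depth along h: keep tip segment (n from s-2hw..s) at radius>=rmin
    nn=np.linspace(s-2*hw,s,31); k=-np.sqrt(np.maximum(rmin**2-nn**2,0)).max() if 0 else -max(np.sqrt(np.maximum(rmin**2-nn**2,0)))
    hh=k-lead
    # engagement: how deep lobe corner lies behind tip
    eng=hh+lead-min((C@h))
    return hh*h+(s-hw)*n, eng
def pose(phi,psi,pitch=25,z=1,**k):
    p,eng=contact(phi,psi,**k); X=w(V,(RT.apply([[p[0]/1e3,p[1]/1e3,z/1e3]])+[V[3],0,V[4]]))[0]
    return X,T0(psi,pitch,0),eng
if __name__=='__main__':
    for phi,psi in [(96.5,-5),(96.5,0),(96.5,10),(110,10),(120,20),(130,25),(140,30),(144,30)]:
        X,r,e=pose(phi,psi); print(phi,psi,X.round(4),round(e,1),[q.round(2).tolist() for q in ik(X,r)])
E
python3 path.py | tail -8
```

```text
96.5 -5 [ 0.5952 -0.0381  0.2102] 9.8 [[-0.44, 0.65, 2.35, 2.7, 1.0, -1.5]]
96.5 0 [ 0.5939 -0.0384  0.2102] 9.9 [[-0.52, 0.65, 2.34, 2.52, 1.0, -1.47]]
96.5 10 [ 0.5914 -0.0389  0.2101] 10.1 [[-0.64, 0.64, 2.3, 2.19, 1.01, -1.39]]
110 10 [ 0.5924 -0.0477  0.2077] 9.8 [[-0.66, 0.65, 2.29, 2.17, 1.01, -1.38]]
120 20 [ 0.5922 -0.0549  0.2058] 9.8 [[-0.75, 0.65, 2.2, 1.84, 1.04, -1.26]]
130 25 [ 0.594  -0.0613  0.204 ] 9.5 [[-0.78, 0.66, 2.14, 1.7, 1.06, -1.19]]
140 30 [ 0.5966 -0.0673  0.2024] 8.8 [[-0.8, 0.67, 2.08, 1.57, 1.1, -1.13]]
144 30 [ 0.598  -0.0693  0.2019] 8.0 [[-0.8, 0.67, 2.07, 1.56, 1.1, -1.12]]
```

```bash
python3 - <<'E' | tail -16
from path import *
for psi in (-10,0,10,20):
    a=np.radians(psi); h=np.array([np.sin(a),-np.cos(a)]); n=np.array([-np.cos(a),-np.sin(a)])
    f=np.radians(24.5); e=np.array([np.cos(f),np.sin(f)]); t=np.array([-np.sin(f),np.cos(f)])
    C=np.array([46*e+6*t,36*e+6*t]); p,eng=contact(96.5,psi)
    print(psi,'L1 corner rel finger rear side (neg=clear)',(C@n-(p@n-15)).round(1),'depth behind tip',(p@h+4-C@h).round(1))
for phi,psi in [(96.5,20),(110,20),(120,20),(130,20),(140,20),(144,20)]:
    X,r,e=pose(phi,psi,25); print(phi,psi,X.round(4),round(e,1),[q.round(2).tolist() for q in ik(X,r)])
E
python3 go.py .56 -.035 .225 10 25
```

```text
50 [[276.89324434 288.04933217]]
60 [[277.85481039 305.83079984]]
70 [[278.81846946 323.65097201]]
turret [[ 0.62692129 -0.05939319  0.2065    ]]
lobe side [[ 0.58097446 -0.06160432  0.2065    ]]
sl [[0.55896327 0.10452968 0.257     ]]
-10 L1 corner rel finger rear side (neg=clear) [-9.  -0.7] depth behind tip [ -5.5 -11.2]
0 L1 corner rel finger rear side (neg=clear) [-7.5  1.6] depth behind tip [-11.9 -16.1]
10 L1 corner rel finger rear side (neg=clear) [-4.2  5.4] depth behind tip [-18.1 -20.6]
20 L1 corner rel finger rear side (neg=clear) [ 1.2 11.2] depth behind tip [-22.9 -23.7]
96.5 20 [ 0.5893 -0.0384  0.2102] 10.8 [[-0.72, 0.64, 2.23, 1.88, 1.03, -1.28]]
110 20 [ 0.5902 -0.0491  0.2074] 10.0 [[-0.74, 0.64, 2.21, 1.86, 1.03, -1.27]]
120 20 [ 0.5922 -0.0549  0.2058] 9.8 [[-0.75, 0.65, 2.2, 1.84, 1.04, -1.26]]
130 20 [ 0.5946 -0.0606  0.2042] 8.8 [[-0.76, 0.65, 2.19, 1.83, 1.04, -1.25]]
140 20 [ 0.597  -0.066   0.2027] 6.3 [[-0.76, 0.66, 2.18, 1.82, 1.04, -1.25]]
144 20 [ 0.5979 -0.0681  0.2022] 5.0 [[-0.77, 0.66, 2.18, 1.82, 1.04, -1.24]]
t 13.3 q [-0.849  0.328  2.268  1.471  0.895 -0.881]
dp [ 1.4  6.1 64.7] rot [-0.1508  0.1768  0.0811]
```

```bash
cat > goto.py <<'E'
from path import *
import sys
from go import delta
phi,psi,clear,back=map(float,sys.argv[1:5]); z=float(sys.argv[5]) if len(sys.argv)>5 else 1
X,r,e=pose(phi,psi,25,z,clear=clear); X=X-back/1e3*r.apply([0,0,1]); print(X.round(4),[q.round(2).tolist() for q in ik(X,r)]); delta(X,r)
E
python3 goto.py 96.5 20 4 35 | tail -3;python3 goto.py 96.5 20 4 0 | tail -3
```

```text
[ 0.5607 -0.0463  0.2262] [[-0.8, 0.59, 2.28, 1.8, 1.05, -1.27]]
t 13.3 q [-0.849  0.328  2.268  1.471  0.895 -0.881]
dp [ 0.3 16.8 60.9] rot [ 0.0004  0.1768 -0.0064]
[ 0.5899 -0.034   0.2114] [[-0.71, 0.63, 2.23, 1.89, 1.03, -1.28]]
t 13.3 q [-0.849  0.328  2.268  1.471  0.895 -0.881]
dp [ 6.4 16.7 95.4] rot [ 0.0004  0.1768 -0.0064]
```

```bash
python3 -m jog '{"dp":[[0,6,15],[0,12,30],[0,17,45],[0,17,61],[0,17,61]],"delta_rot":[[0,0.06,0],[0,0.12,0],[0,0.177,0],[0,0.177,-0.006],[0,0.177,-0.006]],"gripper":[-1,-1,-1,-1,-1]}' 30; python3 goto.py 96.5 20 4 0 | tail -3
python3 - <<'E'
from h import *
snap('wrist','w4.png')
o=robot.get_obs(); np.save('w4pose.npy',np.r_[o['position'],o['tool_rot']])
a=cv2.imread('pics/w4.png')[120:270,170:370]; cv2.imwrite('pics/w4c.png',cv2.resize(a,None,fx=4,fy=4,interpolation=cv2.INTER_CUBIC))
E
```

```text
time: 13.8
position: [0.561, -0.0468, 0.2238]
tool_rot: [0.827, 0.166, 0.525, -0.108]
ft_force: [0.7, -0.1, -0.2]
grip_width: 0.0004
grip_force: 0.0
[ 0.5899 -0.034   0.2114] [[-0.71, 0.63, 2.23, 1.89, 1.03, -1.28]]
t 13.8 q [-0.797  0.594  2.274  1.806  1.05  -1.272]
dp [ 2.2 -0.6 33.9] rot [-0.0008  0.002  -0.0043]
```

View pics/w4c.png

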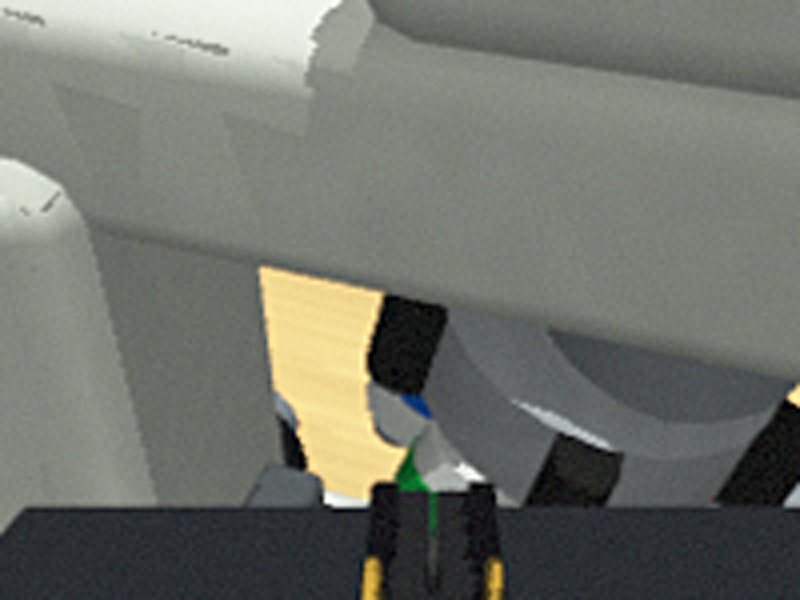

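The finger tips are centred at about (278,241) and about 31 px wide, so roughly 19 mm. L1 sits at (270,206) and L2's top at about (317,230), to the right of the fingers. I'll check these against the fit.

```bash
python3 - <<'E' | tail -6
from path import *
from fit import *
wp=np.load('w4pose.npy'); v=V
def q(ang,r,z,off):
    f=np.radians(ang)+v[5]; e=np.array([np.cos(f),np.sin(f),0]); t=np.array([np.sin(f),-np.cos(f),0]); return pw(tur(v,(r*e+off*t+np.array([0,0,z]))[None]),wp)[0].round(1)
for nm,ang,rr,obs in [('L2 top rear outer',0,(.046,.011,.006),(308.7,228.5)),('L2 top front outer',0,(.046,.011,-.006),(326,233)),('L1 bottom front outer',-72,(.046,-.011,-.006),(275,217)),('L1 bottom rear outer',-72,(.046,-.011,.006),(262,214)),('L3 rear bottom',72,(.046,-.011,.006),(349,244))]:
    print(nm,q(ang,rr[0],rr[1],rr[2]),obs)
print('tcp',pw(wp[:3][None],wp))
E
```

```text
L2 top rear outer [307.3 240.9] (308.7, 228.5)
L2 top front outer [323.8 246.8] (326, 233)
L1 bottom front outer [261.9 218.8] (275, 217)
L1 bottom rear outer [261.5 208. ] (262, 214)
L3 rear bottom [360.4 254. ] (349, 244)
tcp [[277.15081192 256.97249104]]
```

```bash
python3 - <<'E' | tail -5
from path import *
from fit import *
wp=np.load('w4pose.npy'); v0=V
def q(v,ang,r,z,off):
    f=np.radians(ang)+v[5]; e=np.array([np.cos(f),np.sin(f),0]); t=np.array([np.sin(f),-np.cos(f),0]); return pw(tur(v,(r*e+off*t+np.array([0,0,z]))[None]),wp)[0].round(1)
F=[('L2 top rear inner',0,(.035,.011,.006),(310,228)),('L2 top front inner',0,(.035,.011,-.006),(326,233.5)),('L1 bot rear outer',-72,(.046,-.011,.006),(262,214)),('L1 bot front outer',-72,(.046,-.011,-.006),(274.5,218.5)),]
def res(d):
    v=v0.copy(); v[[0,1]]+=d[:2]; v[4]+=d[2]; v[5]+=d[3]
    return np.r_[np.concatenate([q(v,a,*r)-o for _,a,r,o in F]),np.array(d)*[300,300,300,30]]
for n,a,r,o in F: print(n,q(v0,a,*r),o)
s=least_squares(res,[0,0,0,0],diff_step=1e-3,x_scale=[.01,.01,.01,.1]); print(s.x.round(4),res(s.x).round(1))
E
```

```text
L2 top rear inner [309.8 229.6] (310, 228)
L2 top front inner [325.7 235.3] (326, 233.5)
L1 bot rear outer [261.5 208. ] (262, 214)
L1 bot front outer [261.9 218.8] (274.5, 218.5)
[0. 0. 0. 0.] [ -0.2   1.6  -0.3   1.8  -0.5  -6.  -12.6   0.3   0.    0.    0.    0. ]
```

```bash
sed -i 's/hw=15/hw=10/' path.py; python3 goto.py 96.5 20 5 0 | tail -3
```

```text
[ 0.5921 -0.0372  0.2105] [[-0.71, 0.64, 2.22, 1.88, 1.03, -1.27]]
t 13.85 q [-0.798  0.592  2.275  1.805  1.051 -1.272]
dp [ 0.9  3.7 35.5] rot [-0.0008  0.0014 -0.0032]
```

```bash
python3 -m jog '{"dp":[[0,2,12],[1,3,24],[1,4,31],[1,4,35.5],[1,4,35.5]],"delta_rot":[[0,0,0],[0,0,0],[0,0,0],[0,0,0],[0,0,0]],"gripper":[-1,-1,-1,-1,-1]}'; for p in 96.5 105 115 125 135 140 144; do python3 goto.py $p 20 0 0 | tail -1; done
```

```text
time: 14.35
position: [0.5932, -0.0373, 0.2125]
tool_rot: [0.826, 0.169, 0.527, -0.107]
ft_force: [-0.2, 0.5, 0.2]
grip_width: 0.0003
grip_force: 0.2
dp [-4.9  4.3 -2.2] rot [ 0.0002 -0.0006  0.0017]
dp [-7.6 10.7 -3.7] rot [ 0.0002 -0.0006  0.0017]
dp [-9.8 17.6 -4. ] rot [ 0.0002 -0.0006  0.0017]
dp [-11.2  23.8  -3.3] rot [ 0.0002 -0.0006  0.0017]
dp [-12.6  29.8  -2.6] rot [ 0.0002 -0.0006  0.0017]
dp [-13.3  32.8  -2.3] rot [ 0.0002 -0.0006  0.0017]
dp [-13.8  35.   -2. ] rot [ 0.0002 -0.0006  0.0017]
```

```bash
python3 -m jog '{"dp":[[-4,3,-2],[-5,5,-2],[-6,7,-3],[-7,9,-3],[-8,11,-3.5],[-8.5,13,-4],[-9,15,-4],[-10,17.5,-4],[-10,20,-3.5],[-11,22,-3.5],[-11,24,-3.3],[-11,24,-3.3]],"delta_rot":[[0,0,0],[0,0,0],[0,0,0],[0,0,0],[0,0,0],[0,0,0],[0,0,0],[0,0,0],[0,0,0],[0,0,0],[0,0,0],[0,0,0]],"gripper":[-1,-1,-1,-1,-1,-1,-1,-1,-1,-1,-1,-1]}'
python3 - <<'E'
from h import *
snap('wrist','w5.png')
o=robot.get_obs(); np.save('w5pose.npy',np.r_[o['position'],o['tool_rot']])
a=cv2.imread('pics/w5.png')[120:270,170:370]; cv2.imwrite('pics/w5c.png',cv2.resize(a,None,fx=4,fy=4,interpolation=cv2.INTER_CUBIC))
E
for p in 120 125 130 135 140 144; do python3 goto.py $p 20 0 0 | tail -1; done
```

```text
time: 15.55
position: [0.5935, -0.0608, 0.2036]
tool_rot: [0.827, 0.169, 0.526, -0.109]
ft_force: [-3.3, 4.4, 1.5]
grip_width: 0.0004
grip_force: 2.6
dp [ 1.4 -1.2  0.6] rot [-0.0035  0.0008 -0.0002]
dp [0.7 1.9 0.9] rot [-0.0035  0.0008 -0.0002]
dp [0.  5.  1.2] rot [-0.0035  0.0008 -0.0002]
dp [-0.7  8.   1.6] rot [-0.0035  0.0008 -0.0002]
dp [-1.3 10.9  1.9] rot [-0.0035  0.0008 -0.0002]
dp [-1.8 13.2  2.2] rot [-0.0035  0.0008 -0.0002]
```

View pics/w5c.png

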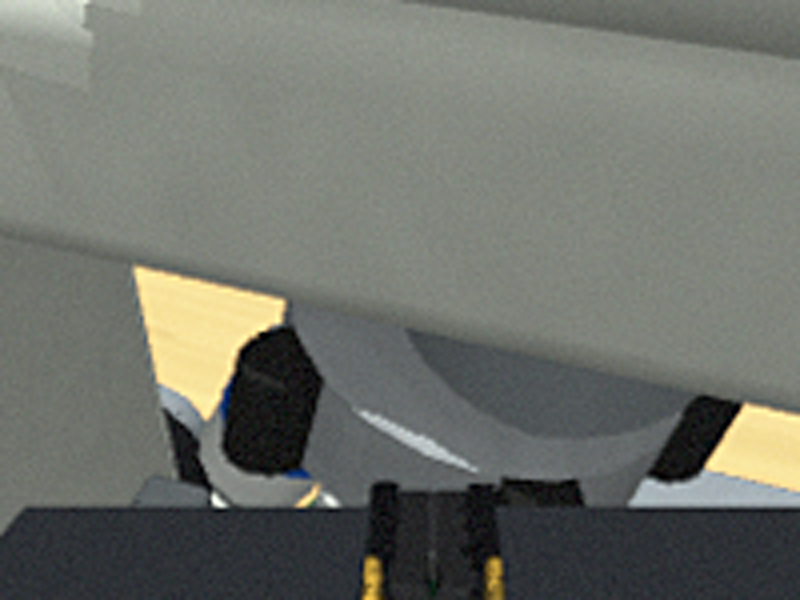

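L2 is now against the finger's front side at about (305,241), and L1 has moved to about (238,220). The push is working, so I'll measure the angle from the L1 blob.

```bash
cat > ang.py <<'E'
from path import *
from fit import *
import sys
def measure(im,wp,guess,k=-72,ret=False):
    # silhouette overlap of lobe L2+k with dark pixels
    g=im.max(2); best=[]
    dark=((g<45)).astype(np.uint8); dark[246:]=0
    for phi in np.arange(guess-15,guess+15,.5):
        f=np.radians(phi+k); e=np.array([np.cos(f),np.sin(f),0]); t=np.array([np.sin(f),-np.cos(f),0])
        X=tur(V,np.array([r*e+o*t+np.array([0,0,z]) for r in (.035,.046) for o in (.006,-.006) for z in (.011,-.011)]))
        h=cv2.convexHull(pw(X,wp).astype(np.float32)).astype(int); M=np.zeros_like(dark); cv2.fillConvexPoly(M,h,1); M[246:]=0
        B=cv2.dilate(M,np.ones((7,7),np.uint8))-M
        if M.sum()>0: best.append((dark[M>0].mean()-dark[B>0].mean(),phi))
    best.sort(reverse=True); return [(round(float(s),2),float(p)) for s,p in best[:3]]
if __name__=='__main__':
    fn,g=sys.argv[1],float(sys.argv[2])
    if len(sys.argv)>3:
        snap('wrist',fn+'.png'); o=robot.get_obs(); np.save(fn+'pose.npy',np.r_[o['position'],o['tool_rot']]); print('t',o['time'],o['ft_force'].round(1))
    im=cv2.imread('pics/'+fn+'.png'); wp=np.load(fn+'pose.npy')
    for k in (-72,72,0): print(k,measure(im,wp,g,k))
E
python3 ang.py w3 96.5|tail -3; python3 ang.py w4 96.5|tail -3;python3 ang.py w5 122|tail -3
```

```text
-72 [(0.54, 98.0), (0.54, 95.5), (0.54, 100.0)]
72 [(0.75, 95.0), (0.75, 92.5), (0.74, 92.0)]
0 [(0.76, 94.5), (0.76, 94.0), (0.75, 95.0)]
-72 [(0.67, 95.0), (0.66, 97.5), (0.66, 94.0)]
72 [(0.89, 95.0), (0.89, 95.5), (0.88, 97.5)]
0 [(0.87, 96.5), (0.87, 96.0), (0.87, 94.5)]
-72 [(0.78, 120.0), (0.78, 120.5), (0.76, 119.0)]
72 [(0.41, 108.0), (0.41, 107.0), (0.41, 108.5)]
0 [(0.83, 120.5), (0.83, 120.0), (0.82, 121.5)]
```

```bash
python3 -m jog '{"dp":[[0,1.5,0],[-0.5,3,0.5],[-1,4.5,0.5],[-1.5,6,1],[-1.7,7.8,1],[-1.7,7.8,1]],"delta_rot":[[0,0,0],[0,0,0],[0,0,0],[0,0,0],[0,0,0],[0,0,0]],"gripper":[-1,-1,-1,-1,-1,-1]}'; python3 ang.py w6 136 1|tail -4; for p in 135 138 140 144; do python3 goto.py $p 20 0 0 | tail -1; done
```

```text
time: 16.2
position: [0.597, -0.0683, 0.2014]
tool_rot: [0.827, 0.169, 0.526, -0.108]
ft_force: [-1.3, 3.2, -0.1]
grip_width: 0.0006
grip_force: 2.0
t 16.25 [-2.8  3.6 -0.2]
-72 [(0.76, 131.5), (0.76, 132.0), (0.75, 132.5)]
72 [(0.13, 124.0), (0.13, 128.0), (0.13, 132.5)]
0 [(0.87, 132.5), (0.86, 133.0), (0.86, 132.0)]
dp [ 1.2 -0.6  0.5] rot [-0.0021  0.0013 -0.0001]
dp [0.8 1.2 0.7] rot [-0.0021  0.0013 -0.0001]
dp [0.5 2.3 0.8] rot [-0.0021  0.0013 -0.0001]
dp [0.  4.6 1.1] rot [-0.0021  0.0013 -0.0001]
```

```bash
python3 -m jog '{"dp":[[0,1,0],[-0.2,2,0.2],[-0.4,3,0.3],[-0.5,3.5,0.4],[-0.5,3.5,0.4]],"delta_rot":[[0,0,0],[0,0,0],[0,0,0],[0,0,0],[0,0,0]],"gripper":[-1,-1,-1,-1,-1]}'; python3 ang.py w7 138 1|tail -4
```

```text
time: 16.75
position: [0.5982, -0.0708, 0.2008]
tool_rot: [0.827, 0.169, 0.526, -0.109]
ft_force: [-5.1, 5.7, 0.6]
grip_width: 0.0004
grip_force: 3.4
t 16.8 [-4.7  5.3  1. ]
-72 [(0.77, 135.5), (0.77, 136.0), (0.77, 136.5)]
72 [(0.08, 138.5), (0.08, 136.0), (0.08, 132.0)]
0 [(0.87, 136.0), (0.87, 135.0), (0.87, 134.5)]
```

```bash
python3 -m jog '{"dp":[[0,0.7,0],[-0.1,1.4,0.2],[-0.2,2,0.2],[-0.2,2,0.2]],"delta_rot":[[0,0,0],[0,0,0],[0,0,0],[0,0,0]],"gripper":[-1,-1,-1,-1]}'; python3 ang.py w8 140 1|tail -4
```

```text
time: 17.2
position: [0.6, -0.0753, 0.1999]
tool_rot: [0.827, 0.168, 0.525, -0.106]
ft_force: [-5.1, 1.0, -1.7]
grip_width: 0.0005
grip_force: 2.1
t 17.25 [-4.7  0.  -2.2]
-72 [(0.75, 144.5), (0.74, 144.0), (0.74, 143.5)]
72 [(0.01, 143.5), (0.01, 147.0), (0.01, 146.0)]
0 [(0.87, 143.0), (0.87, 143.5), (0.86, 144.0)]
```

```bash
python3 -m jog '{"dp":[[0,-1.5,-1],[0,-4,-3],[0,-5,-10],[0,-5,-25],[0,-5,-50],[0,-5,-50]],"delta_rot":[[0,0,0],[0,0,0],[0,0,0],[0,0,0],[0,0,0],[0,0,0]],"gripper":[-1,-1,-1,-1,-1,-1]}'; python3 ang.py w9 142 1|tail -4
python3 - <<'E' | tail -4
from path import *
X=w(V,np.array([[.185,V[6],.257]]))[0]; print('slider',X)
for pre in (20,0,-33):
  for yaw in (10,20):
    q=w(V,np.array([[.185,V[6]+pre/1e3,.257]]))[0]; print(pre,yaw,q.round(4),[s.round(2).tolist() for s in ik(q,T0(yaw,25))])
E
python3 go.py .53 .05 .27 20 25
```

```text
time: 17.85
position: [0.5564, -0.0895, 0.2233]
tool_rot: [0.826, 0.167, 0.527, -0.105]
ft_force: [0.6, -0.8, -0.1]
grip_width: 0.0005
grip_force: 0.0
t 17.9 [ 0.5  0.2 -0.7]
-72 [(0.71, 145.0), (0.71, 143.5), (0.7, 144.0)]
72 [(0.03, 143.5), (0.03, 148.0), (0.03, 146.5)]
0 [(0.69, 145.5), (0.68, 146.0), (0.68, 143.0)]
0 10 [0.5622 0.1068 0.257 ] [[-0.23, 0.49, 2.37, 2.6, 0.89, -1.41]]
0 20 [0.5622 0.1068 0.257 ] [[-0.37, 0.49, 2.34, 2.23, 0.93, -1.3]]
-33 10 [0.5951 0.1085 0.257 ] [[-0.2, 0.49, 2.29, 2.59, 0.81, -1.37]]
-33 20 [0.5951 0.1085 0.257 ] [[-0.33, 0.49, 2.26, 2.22, 0.87, -1.23]]
t 17.9 q [-0.891  0.6    2.233  1.7    1.072 -1.235]
dp [  55.2 -139.     6.4] rot [ 0.0043 -0.0013  0.0007]
```

```bash
cat > sl.py <<'E'
from path import *
from go import delta
import sys
y,yaw,pitch=map(float,sys.argv[1:4]); q=w(V,np.array([[.190,y/1e3,.252]]))[0]; r=T0(yaw,pitch); print(q.round(4),[s.round(2).tolist() for s in ik(q,r)]); delta(q,r)
E
python3 sl.py 90 15 30|tail -3;python3 sl.py 78 15 30|tail -3; python3 sl.py 90 20 35|tail -3
```

```text
[0.5366 0.1105 0.252 ] [[-0.3, 0.42, 2.38, 2.36, 0.78, -1.29]]
t 17.9 q [-0.891  0.6    2.233  1.7    1.072 -1.235]
dp [  51.4 -192.3   40.7] rot [-0.0732 -0.0886  0.0407]
[0.5486 0.1111 0.252 ] [[-0.28, 0.42, 2.35, 2.35, 0.76, -1.27]]
t 17.9 q [-0.891  0.6    2.233  1.7    1.072 -1.235]
dp [  56.1 -188.2   50.9] rot [-0.0732 -0.0886  0.0407]
[0.5366 0.1105 0.252 ] [[-0.33, 0.35, 2.3, 2.03, 0.65, -1.03]]
t 17.9 q [-0.891  0.6    2.233  1.7    1.072 -1.235]
dp [  51.4 -192.3   40.7] rot [ 0.0043 -0.1758  0.0003]
```

```bash
python3 -m jog '{"dp":[[15,-30,-10],[30,-65,-10],[45,-100,0],[51,-135,10],[51,-165,25],[51,-192,35],[51,-192,41],[51,-192,41]],"delta_rot":[[0,-0.05,0],[0,-0.1,0],[0,-0.15,0],[0,-0.176,0],[0,-0.176,0],[0.004,-0.176,0],[0.004,-0.176,0],[0.004,-0.176,0]],"gripper":[-1,-1,-1,-1,-1,-1,-1,-1]}'; for y in 70 55 45 40; do python3 sl.py $y 20 35|tail -1; done
python3 - <<'E'
from h import *
snap('wrist','w10.png'); print(robot.search_frame('slider_end','wrist'))
E
```

```text
time: 18.7
position: [0.537, 0.1127, 0.2508]
tool_rot: [0.869, 0.179, 0.452, -0.094]
ft_force: [0.5, 0.5, 0.2]
grip_width: 0.0004
grip_force: 0.0
dp [11.   8.8 13.6] rot [-0.0048  0.0006  0.0019]
dp [19.1 14.  25.2] rot [-0.0048  0.0006  0.0019]
dp [24.5 17.5 32.8] rot [-0.0048  0.0006  0.0019]
dp [27.2 19.2 36.7] rot [-0.0048  0.0006  0.0019]
[{'rect': [281.6, 187.9, 334.2, 243.0], 'score': 0.93}]
```

```bash
python3 - <<'E' | tail -2
from path import *
from fit import *
o=robot.get_obs(); wp=np.r_[o['position'],o['tool_rot']]
print(pw(w(V,np.array([[.185+a,V[6],.257+b] for a,b in [(-.014,-.012),(.014,-.012),(.014,.012),(-.014,.012)]])),wp).round(0).tolist(), pw(wp[None,:3],wp).round(0))
E
```

```text
sl [[0.55896327 0.10452968 0.257     ]]
[[318.0, 240.0], [278.0, 228.0], [278.0, 205.0], [322.0, 217.0]] [[277. 257.]]
```

```bash
python3 - <<'E'
from h import *
a=cv2.imread('pics/w10.png'); h=cv2.cvtColor(a,cv2.COLOR_BGR2HSV)
g=((h[...,0]>50)&(h[...,0]<80)&(h[...,1]>120)&(h[...,2]>40)).astype(np.uint8)
n,l,s,c=cv2.connectedComponentsWithStats(g); 
for i in range(1,n):
    if s[i,4]>50: print(s[i],c[i]); m=(l==i).astype(np.uint8); print(cv2.approxPolyDP(cv2.findContours(m,0,2)[0][0],3,True)[:,0].tolist())
E
```

```text
[ 282  201   44   40 1303] [302.97851113 220.60475825]
[[287, 201], [282, 208], [282, 229], [319, 240], [325, 212]]
```

```bash
python3 -m jog '{"dp":[[5,4,6],[11,8.5,13],[14,11,18],[17,13,22],[20,15,26],[22,16,29],[24.5,17.5,33],[24.5,17.5,33]],"delta_rot":[[0,0,0],[0,0,0],[0,0,0],[0,0,0],[0,0,0],[0,0,0],[0,0,0],[0,0,0]],"gripper":[-1,-1,-1,-1,-1,-1,-1,-1]}'; for y in 42 40 37 34; do python3 sl.py $y 20 35|tail -1; done
```

```text
time: 19.6
position: [0.5735, 0.1125, 0.2485]
tool_rot: [0.872, 0.177, 0.446, -0.093]
ft_force: [-31.0, -8.4, 11.8]
grip_width: 0.0007
grip_force: 15.3
dp [8.9 3.8 6.3] rot [-0.0045  0.0135 -0.0027]
dp [10.   4.5  7.8] rot [-0.0045  0.0135 -0.0027]
dp [11.6  5.6 10.1] rot [-0.0045  0.0135 -0.0027]
dp [13.3  6.6 12.4] rot [-0.0045  0.0135 -0.0027]
```

```bash
python3 - <<'E' | tail -5
from path import *
from fit import *
o=robot.get_obs(); wp=np.r_[o['position'],o['tool_rot']]
snap('wrist','w11.png')
print(o['ft_force'],w(V,wp[None,:3]), R.from_euler('z',-V[2]).apply(wp[:3]-[V[0],V[1],0]))
a=cv2.imread('pics/w11.png'); h=cv2.cvtColor(a,cv2.COLOR_BGR2HSV)
g=((h[...,0]>50)&(h[...,0]<80)&(h[...,1]>120)&(h[...,2]>40)).astype(np.uint8)
n,l,s,c=cv2.connectedComponentsWithStats(g); i=1+np.argmax(s[1:,4]); m=(l==i).astype(np.uint8); print(s[i],cv2.approxPolyDP(cv2.findContours(m,0,2)[0][0],2,True)[:,0].tolist())
for y in (.035,.04,.045,.05,.055): print(y,pw(w(V,np.array([[.185+a,y,.257+b] for a,b in [(-.014,-.012),(.014,-.012),(.014,.012),(-.014,.012)]])),wp).round(0).tolist())
cv2.imwrite('pics/w11c.png',cv2.resize(a[110:260,180:380],None,fx=4,fy=4,interpolation=cv2.INTER_CUBIC))
E
```

```text
0.035 [[315.0, 245.0], [274.0, 233.0], [273.0, 210.0], [319.0, 223.0]]
0.04 [[313.0, 252.0], [271.0, 239.0], [270.0, 216.0], [317.0, 230.0]]
0.045 [[311.0, 258.0], [268.0, 245.0], [267.0, 223.0], [314.0, 237.0]]
0.05 [[308.0, 265.0], [266.0, 252.0], [264.0, 230.0], [312.0, 244.0]]
0.055 [[306.0, 272.0], [263.0, 258.0], [261.0, 236.0], [309.0, 251.0]]
```

View pics/w11c.png

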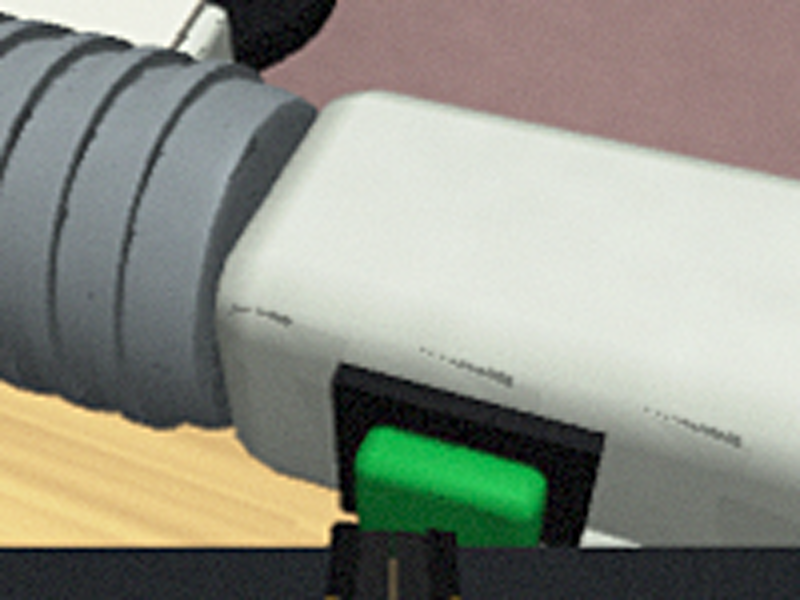

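The green end now sits almost against the black plate, its top edge running from (274,217) to (316,228), and the white shaft is out of sight. I'll back off and measure how far in it went.

```bash
python3 -m jog '{"dp":[[-4,-3,-8],[-12,-9,-18],[-24,-17,-33],[-24,-17,-33]],"delta_rot":[[0,0,0],[0,0,0],[0,0,0],[0,0,0]],"gripper":[-1,-1,-1,-1]}'; cat > gm.py <<'E'
from path import *
from fit import *
import sys
def quad(fn,wp):
    a=cv2.imread('pics/'+fn); h=cv2.cvtColor(a,cv2.COLOR_BGR2HSV)
    g=((h[...,0]>50)&(h[...,0]<80)&(h[...,1]>120)&(h[...,2]>30)).astype(np.uint8); g[:,:110]=0
    n,l,s,c=cv2.connectedComponentsWithStats(g); i=1+np.argmax(s[1:,4]); g=(l==i)
    best=[]
    for y in np.arange(.028,.075,.001):
      for th in (.006,.008,.01):
        X=w(V,np.array([[.185+a,y-t,.257+b] for a in (-.014,.014) for b in (-.012,.012) for t in (0,th)]))
        M=np.zeros(g.shape,np.uint8); cv2.fillConvexPoly(M,cv2.convexHull(pw(X,wp).astype(np.float32)).astype(int),1); M[243:]=0; G=g.copy(); G[243:]=0
        best.append(((M>0)&G).sum()/((M>0)|G).sum()); best[-1]=(round(float(best[-1]),3),round(y,3),th)
    best.sort(reverse=True); print(fn,s[i],best[:4])
if __name__=='__main__':
    quad('w3.png',np.load('w3pose.npy'))
    o=robot.get_obs(); wp=np.r_[o['position'],o['tool_rot']]; snap('wrist',sys.argv[1]); quad(sys.argv[1],wp)
E
python3 gm.py w12.png|tail -2; python3 sl.py 90 20 35|tail -1
```

```text
time: 20.05
position: [0.5353, 0.1115, 0.2508]
tool_rot: [0.87, 0.177, 0.451, -0.093]
ft_force: [1.0, 0.0, -0.2]
grip_width: 0.0003
grip_force: 0.0
w3.png [449 138  46  27 909] [(0.0, np.float64(0.074), 0.01), (0.0, np.float64(0.074), 0.008), (0.0, np.float64(0.074), 0.006), (0.0, np.float64(0.073), 0.01)]
w12.png [ 290  177   44   38 1269] [(0.917, np.float64(0.045), 0.006), (0.888, np.float64(0.046), 0.006), (0.888, np.float64(0.044), 0.006), (0.864, np.float64(0.046), 0.008)]
dp [ 0.1  0.3 -0.8] rot [-0.0022  0.001  -0.0005]
```

```bash
python3 - <<'E' | tail -2
from gm import *
quad('w10.png',np.r_[[.537,.1127,.2508],[.869,.179,.452,-.094]])
a=np.load('w3pose.npy'); im=cv2.imread('pics/w3.png'); im[:,300:]=0; cv2.imwrite('pics/w3m.png',im); quad('w3m.png',a)
E
```

```text
w10.png [ 282  201   44   40 1303] [(0.9, np.float64(0.066), 0.006), (0.847, np.float64(0.065), 0.006), (0.845, np.float64(0.067), 0.006), (0.828, np.float64(0.068), 0.008)]
w3m.png [113 131  40  31 775] [(0.874, np.float64(0.066), 0.006), (0.873, np.float64(0.067), 0.006), (0.814, np.float64(0.068), 0.006), (0.797, np.float64(0.067), 0.008)]
```

```bash
python3 -m jog '{"dp":[[2,0,0],[4,0,0],[6,0,0],[8,0,0],[8,0,0]],"delta_rot":[[0.06,-0.05,-0.03],[0.11,-0.08,-0.06],[0.14,-0.1,-0.09],[0.14,-0.1,-0.09],[0.14,-0.1,-0.09]],"gripper":[-1,-1,-1,-1,-1]}'; for y in 70 60 50 45; do python3 sl.py $y 10 40|tail -1; done;  python3 sl.py 50 10 40|tail -3|head -1
```

```text
time: 20.6
position: [0.5423, 0.1129, 0.2584]
tool_rot: [0.873, 0.252, 0.399, -0.124]
ft_force: [-0.1, 0.2, -0.6]
grip_width: 0.0002
grip_force: 0.0
dp [ 2.6  8.9 12.7] rot [-0.2706  0.0134  0.2103]
dp [ 8.3 13.8 19.2] rot [-0.2706  0.0134  0.2103]
dp [14.  18.8 25.8] rot [-0.2706  0.0134  0.2103]
dp [16.9 21.2 29.1] rot [-0.2706  0.0134  0.2103]
[0.5765 0.1126 0.252 ] [[-0.15, 0.33, 2.17, 2.15, 0.34, -0.85]]
```

```bash
python3 -m jog '{"dp":[[0,1,0],[0,2,0],[0,4,5],[3,9,12],[5,11,16],[8,14,19],[10,16,21],[11,16,22]],"delta_rot":[[-0.1,0,0.08],[-0.2,0.01,0.16],[-0.27,0.013,0.21],[-0.27,0.013,0.21],[-0.27,0.013,0.21],[-0.27,0.013,0.21],[-0.27,0.013,0.21],[-0.27,0.013,0.21]],"gripper":[-1,-1,-1,-1,-1,-1,-1,-1]}'; for y in 50 45 40; do python3 sl.py $y 10 40|tail -1; done
```

```text
time: 21.4
position: [0.5704, 0.112, 0.2516]
tool_rot: [0.901, 0.103, 0.419, -0.048]
ft_force: [0.6, -0.4, -0.3]
grip_width: 0.0002
grip_force: 0.0
dp [4.2 0.8 4.5] rot [-0.0008  0.0021  0.0002]
dp [7.4 1.7 8.2] rot [-0.0008  0.0021  0.0002]
dp [10.6  2.6 12. ] rot [-0.0008  0.0021  0.0002]
```

Now at y≈56, free. Pushing in small steps and watching the force.

```bash
for i in 1 2 3 4; do python3 -m jog '{"dp":[[0.7,0.2,0.8],[1.3,0.3,1.6],[1.3,0.3,1.6]],"delta_rot":[[0,0,0],[0,0,0],[0,0,0]],"gripper":[-1,-1,-1]}'|grep -E 'position|force: \['; done
```

```text
position: [0.5715, 0.1124, 0.2513]
ft_force: [-1.6, -0.7, 0.2]
position: [0.5724, 0.1127, 0.2509]
ft_force: [-7.5, -3.1, 4.6]
position: [0.5729, 0.1129, 0.2503]
ft_force: [-12.5, -4.3, 7.4]
position: [0.5732, 0.1131, 0.2496]
ft_force: [-17.4, -4.5, 11.0]
```

```bash
python3 -m jog '{"dp":[[-2,0,-5],[-5,-2,-15],[-10,-5,-30],[-10,-5,-45],[-10,-5,-45],[-10,-5,-45]],"delta_rot":[[0,0,0],[0,0,0],[0,0,0],[0,0,0],[0,0,0],[0,0,0]],"gripper":[-1,-1,-1,-1,-1,-1]}'; python3 gm.py w13.png|tail -1
python3 - <<'E'
from h import *
a=cv2.imread('pics/top0.png').astype(int); b=snap('top','top1.png')[:,:,::-1].astype(int)
for n in ['canister','marker','flask','cylinder','beaker','puck_a']: print(n,[(np.round(d['rect']).tolist(),round(d['score'],2)) for d in robot.search_frame(n,'top')[:1]])
g=lambda im:((im[...,1]>im[...,0]+40)&(im[...,1]>im[...,2]+40))[170:200,210:245]
for im in (a,b): ys,xs=np.nonzero(g(im)); print(len(ys),ys.min()+170 if len(ys) else 0,ys.max()+170 if len(ys) else 0)
E
```

```text
time: 23.2
position: [0.5376, 0.1088, 0.2734]
tool_rot: [0.901, 0.103, 0.419, -0.048]
ft_force: [0.6, 0.5, 0.4]
grip_width: 0.0007
grip_force: 0.0
w13.png [274 195  40  30 986] [(0.934, np.float64(0.045), 0.006), (0.885, np.float64(0.044), 0.006), (0.873, np.float64(0.046), 0.008), (0.871, np.float64(0.046), 0.006)]
canister [([337.0, 193.0, 350.0, 208.0], 0.49)]
marker []
flask [([378.0, 240.0, 428.0, 274.0], 0.68)]
cylinder [([394.0, 180.0, 443.0, 210.0], 0.65)]
beaker [([338.0, 261.0, 369.0, 290.0], 0.7)]
puck_a [([142.0, 252.0, 153.0, 263.0], 0.49)]
45 187 190
45 178 181
```

```bash
python3 -c "
from rig import robot
print(robot.hand_in())"
```

```text
the job is handed in; nothing more can be done
None
```

I turned the turret by its lobed ring until the yellow objective clicked in, pushed the filter slider to its hard stop and handed the job in at about 23 s; no verdict came back. The last image of the ring puts it within 1–2° of the click. The slider moved only about 21 mm, so it either started part-way in or is short of 27 mm. In the top view the canister, flask, cylinder, beaker and puck_a hadn't moved. The marker wasn't detected, and puck_b and the specimen weren't checked.

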